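# Wind the lift stand up so the cup's rim meets the checking needle

### The job

Set the cup up for its rim check: fit the loose crank key fully down on the squared end of the lift stand's screw (you will have to feel for how the square sits), then take the crank by its handle and wind the ware table up until the cup's rim is level with the tip of the needle. Leave the crank seated on the screw, and do not touch the cup or the needle or disturb the other things on the bench.

Things in the scene. Friction and masses are not known exactly. Their poses are not given: they have to be found in the camera images.
- crank_boss (a point): Loose dark steel crank key, 0.35 kg, standing on its 32 x 32 x 30 mm hub. A flat arm (13 mm wide, 7 thick, 30 to 37 mm up) runs sideways from the hub; on the hub's axis a round boss, 22 mm across, rises to 72 mm. This point: on that axis, 54 mm above the underside; take it here from above to carry it, fingers closing across the arm. Own x: along the arm to the handle; z up.
- crank_handle (a point): Middle of the crank's upright handle: a black sleeve that revolves freely on its pin, 19 mm in diameter, from 38 to 95 mm above the crank's underside (pin head to 99 mm). It stands 62 mm from the boss's axis along the arm; this point is 68 mm above the underside. Axes as the crank's.
- crank_mouth (a point): Centre of the crank's underside, the mouth of its square socket: 14 x 14 mm, 26 mm deep, sides parallel to the hub's sides and so to the arm. Axes as the crank's.
- shaft_top (a point): Top of the lift screw's squared end, on its upright axis, 188 mm above the bench: 12 x 12 mm, 23 mm long, the top 6 mm bevelled to 6 mm. Its turn at the start is unknown and differs each time (alike every 90 degrees; the socket has 10 degrees of play either way). These axes are the fixed stand's, not the square's: z up, y towards the ware table.
- collar (a point): Centre of the top of the screw's round collar, 31 mm in diameter, 23 mm below the top of the squared end. The crank is fully down when its underside rests here; while the squares do not match it stays about 17 mm higher. Below the collar is the crosshead, 96 mm along the stand's x, 46 mm along y, its top 6 mm lower. Axes as the stand's.
- lift (a joint): Height of the ware table over its built position, m; grows upward, starts within 1.5 mm of 0, upper stop 0.055. Driven only by the screw: clockwise seen from above raises it, 10 mm a turn. The screw stays where it is left and takes about 0.1 N m (1.5 N at the crank handle).
- table_top (a point): Centre of the top of the round aluminium ware table, 96 mm in diameter, 115 mm from the screw axis along the stand's y; its top is about 60 mm above the bench at the start.
- cup_rim (a point): Centre of the rim (the top) of the green cup that stands on the ware table; the cup is 66 mm in diameter and 57 mm high.
- needle_tip (a point): Tip of the level steel needle of the gauge clamped on the post (10 mm in diameter, 175 mm high) at the far end of the stand. The tip is fixed, just outside the cup's wall, 13 to 29 mm higher than its rim at the start. Axes as the stand's; the needle points along -y.
- jar_a: Bystander: a plastic jar with a black lid, 48 mm in diameter, 68 mm high; origin at the centre of its underside.
- jar_b: Bystander: a plastic jar with a mauve lid, 48 mm in diameter, 68 mm high; origin at the centre of its underside.
Mind the look-alikes: they are no part of the job. What is shaped like the part that bears crank_boss but red is not meant.

How it is judged (in metres and radians):
On the way, in this order (a step that is already met when the one before it is completed fails the run):
1. the crank key sits fully down on the squared end of the screw (horizontal distance between crank_mouth and shaft_top below 0.004 m and z of crank_mouth in the frame of shaft_top below -0.019 m and angle between crank_mouth's own z axis and vertical below 0.12 rad), for 0.2 s.
2. with the crank on the screw, the table is wound up until the cup's rim is level with the needle (z of cup_rim in the frame of needle_tip between -0.0025 and 0.0025 m and horizontal distance between crank_mouth and shaft_top below 0.005 m and z of crank_mouth in the frame of shaft_top below -0.016 m), for 0.2 s.
At the end, for the whole second after the job is handed in: The cup's rim is level with the needle tip to within 2.5 mm, the cup stands upright where it was on the table, the table is at rest, and the crank is released and still fully down on the squared end (underside within 4 mm of the collar) (all of step 1 and z of cup_rim in the frame of needle_tip between -0.0025 and 0.0025 m and angle between cup_rim's own z axis and vertical below 0.05 rad and horizontal distance between cup_rim and needle_tip below 0.052 m and velocity of joint lift between -0.002 and 0.002 m/s); the robot touches nothing.
It fails at once if the robot or the crank touches the cup (contact force between any of the arm, the fingers, crank and cup above 0.5 N).
It fails at once if the robot or the crank touches the needle gauge (contact force between any of the arm, the fingers, crank and needle_gauge above 0.5 N).
It fails at once if a bystander is pushed more than 30 mm from its place (distance of any of jar_a, jar_b from where it was at the start of the episode above 0.03 m).
It also fails if it takes over 72 s, if anything falls off the work surface, if the arm or the gripper's body presses on something with over 40 N, if the wrist force passes 120 N, or if a joint passes its speed limit or range.

### The arm

A 6-joint arm with a two-finger parallel gripper is mounted at the origin on the work surface; the furniture and walls round the work are solid. World frame = base frame: x ahead of the robot, y to its left, z up, the work surface at z = 0. Lengths are in mm, angles in rad, forces in N, time in s.
With the tool pointing down it reaches from about 400 to 925 mm from the base axis. Payload 12.5 kg.
Tool frame: the origin (TCP) lies at the very end of the fingers, on their centre line; the grasp point (between the pads) lies env.grip_point_offset behind it (env.grip_point_offset is the distance from the TCP to the grasp point, in mm); y points along the fingers, z is the direction in which the jaws open and shut, and the axes are right-handed (so a half turn about y gives the same grasp; the last joint's range is limited). The gripper opens to 95 mm and grips with 3 to 60 N. Pads are 20 mm wide; open, the fingers measure 119 mm over their backs; the gripper's body (75 mm by 180 mm) begins 59 mm behind the grasp point.
Start: joints at [-1.419, 0.491, 1.559, -0, 1.092, -0.106], TCP at [159.369, -604.358, 214.661] pointing down, gripper open.
Joint ranges: [-3.1, 3.1], [-0.84, 2.19], [0.05, 2.79], [-1.13, 4.28], [0.06, 2.93], [-2.69, 2.69]. Speed limits (rad/s): [2.22, 2.22, 2.79, 3.14, 3.14, 3.14].

### API

Orientations are given as [roll, pitch, yaw] about the fixed x, y, z axes, in that order (R = Rz(yaw) Ry(pitch) Rx(roll)).
In Python, from cell import readout, read_camera, env, nets gives the robot as it stands.
- The arm moves only by the tool apply_moves, never from a script. Its argument "increments" is a list of rows, each a list of 3 entries, a list of its own where there are three numbers: the shift along the tool's x, y, z in cm, then the turn, a rotation vector about the tool's x, y, z in degrees, then the finger opening in cm, from 0 to 9.51. A call has exactly 5 rows; each row shifts and turns the pose as measured when the row begins, along the tool's axes as they then stand; what a row does not reach is not made up. A row lasts 1/8 s, in which the tool goes at most 62.5 mm and 10.7 degrees, less where a joint would pass 70% of its speed; a pose out of reach is approached as far as the arm can. A call with a gripper value outside its range is refused whole. The fingers move at their own pace and stop on an object; the grip force is fixed at half the most. Time passes only in rows, so rows that do not move let the fingers close, or fill a call up. It gives the time, the measured TCP pose, the force and the opening at its end, in the units of the state.
- readout.state(): the state, without advancing time (a new reading comes with each control period).
- read_camera(name): name is "scene" or "top" or "wrist"; returns a dict with "img" (384x512x3 uint8, red, green, blue), "vfov" (degrees; the focal length in pixels is half the picture's height over the tangent of half this angle, whatever the lens; pixels are square), "cx", "cy" (the principal point, pixels), "distortion" ([k1, k2, p1, p2, k3] as OpenCV has them; the pictures are not rectified), "rvec" (rotation vector, rad) and "tvec" (3), from world to camera coordinates, as OpenCV has them; the wrist camera has in their place "mount" (4x4, takes a point from camera to tool coordinates, whose origin is the TCP and whose axes are the tool frame's). Camera axes: x right, y down, z forward; pixel columns grow to the right and rows downward; lengths in mm; the calibration is good to about 2 mm. A picture is of the moment at which its call begins: read the wrist's pose just before it. There is no depth.
- env.job_done(): hands the job in, once; it reports no verdict.
Trained networks look in a picture, given as the dict that the camera call returned (one of the last four; its "shot" number tells which), for a name from the list of things; names that differ only in an ending like _2 or _b are one class to them, and where a whole thing is asked for, a point or a joint stands for the part that bears it (a point fixed in the world has none). Each returns a list of dicts, best first, with "confidence" (0 to 1); they miss things now and then, are a little off and sometimes report something else, mostly with a low value. They report only what shows in the picture. A call takes as long as a camera call. They do not tell look-alikes from the thing itself.
- nets.look_for(picture, thing): "point" ([x, y, z] in mm, in the coordinates of the camera as it stood for that picture, good to about 4 mm: the middle of the surface that is visible of it).
- nets.mark_of(picture, thing): "point" ([x, y, z] in mm, in the coordinates of the camera as it stood for that picture, good to about 4 mm: a listed point, or the origin of a listed thing).
The state is a dict: "t": time; "joints": joint angles; "qvel": joint speeds; "tau": joint torques, N m; "eef_pos": TCP position; "tcp_rot": TCP orientation; "ft_force": force on the tool from outside, world axes, zero at the start; "moment": the same for the moment, N m; "opening": opening from 0.0 (shut) to 1.0 (fully open).
Only numpy, scipy, OpenCV 4.12 (cv2) and the standard library are available. Lean on these libraries where they do the work, as an engineer would, in place of code of your own. Each camera call takes 0.05 s, during which the arm holds its last target. There are 200 camera calls.

## Working session

There is one attempt and no reset: what is moved stays moved. The work goes in short steps, Python scripts to look and compute and a tool call to move; the robot and the scene stay as the last step left them, time stands still between calls to the robot, and variables do not carry over. Pictures are saved under pics/ and viewed, about 8 in all and at most 12, crops included, and the job is handed in when it is done.

Besides the shell and the picture viewer there is one more tool, called as name(argument=value, ...) on one line, values as JSON. apply_moves: Moves the arm, as the interface text tells. Its arguments: {"type":"object","properties":{"increments":{"type":"array"}},"required":["increments"]}

```bash
mkdir -p pics; ls
cat > h.py <<'E'
import numpy as np, cv2
from scipy.spatial.transform import Rotation as R
from cell import readout, read_camera, env, nets
def K(p):
    f=p["img"].shape[0]/2/np.tan(np.radians(p["vfov"])/2)
    return np.array([[f,0,p["cx"]],[0,f,p["cy"]],[0,0,1]])
def tool():
    s=readout.state(); return R.from_euler("xyz",s["tcp_rot"]).as_matrix(),np.array(s["eef_pos"])
def cam(name):
    Rt,t=tool(); p=read_camera(name)
    if "mount" in p:
        M=np.array(p["mount"]); T=np.eye(4);T[:3,:3]=Rt;T[:3,3]=t; W=T@M
    else:
        W=np.eye(4);r=cv2.Rodrigues(np.array(p["rvec"],float))[0];W[:3,:3]=r.T;W[:3,3]=-r.T@np.array(p["tvec"],float).ravel()
    p["W"]=W; return p
def w(p,pt): return p["W"][:3,:3]@np.array(pt)+p["W"][:3,3]
def ray(p,uv):
    u=cv2.undistortPoints(np.array([[uv]],float),K(p),np.array(p["distortion"],float))[0,0]
    d=p["W"][:3,:3]@np.array([*u,1]); return p["W"][:3,3],d/np.linalg.norm(d)
def atz(p,uv,z):
    o,d=ray(p,uv); return o+d*(z-o[2])/d[2]
def tri(rays):
    A=sum(np.eye(3)-np.outer(d,d) for o,d in rays);b=sum((np.eye(3)-np.outer(d,d))@o for o,d in rays)
    return np.linalg.solve(A,b)
def pix(p,X):
    Wi=np.linalg.inv(p["W"]);return cv2.projectPoints(np.array([X],float),cv2.Rodrigues(Wi[:3,:3])[0],Wi[:3,3],K(p),np.array(p["distortion"],float))[0].ravel()
def save(p,n): cv2.imwrite("pics/"+n,p["img"][...,::-1])
E
python3 - <<'E'
from h import *
print(env.grip_point_offset, readout.state())
print(np.round(tool()[0],3))
for c in ["scene","top","wrist"]:
    p=cam(c); save(p,c+"1.png"); print(c,p["vfov"],np.round(p["W"][:3,3]), np.round(p["W"][:3,2],2))
    for n in ["crank_boss","crank_handle","crank_mouth","shaft_top","collar","table_top","cup_rim","needle_tip","jar_a"]:
        print(n,[(round(r["confidence"],2),np.round(w(p,r["point"])).tolist(),np.round(pix(p,w(p,r["point"]))).tolist()) for r in nets.mark_of(p,n)[:3]])
a=cv2.imread("pics/scene1.png");b=cv2.imread("pics/top1.png")
cv2.imwrite("pics/both.png",cv2.resize(np.vstack([a,b]),(512,768))[:])
E
```

```text
pics
18.8 {'t': 0.0, 'joints': array([-1.41862113e+00,  4.91562388e-01,  1.55947812e+00, -2.75357284e-05,
        1.09169267e+00, -1.05596845e-01]), 'qvel': array([0.00138642, 0.00036184, 0.00044657, 0.00014173, 0.00104576,
       0.0001308 ]), 'tau': array([-3.65790336e-03, -6.12653446e+01, -2.58188331e+01,  6.92856289e-02,
        4.81658068e-02, -7.83785026e-05]), 'eef_pos': array([ 159.30752393, -604.09019846,  214.05011856]), 'tcp_rot': array([-1.57193307e+00,  9.59272322e-05, -2.88380796e+00]), 'ft_force': array([ 1.45628543,  0.27952213, -0.28010488]), 'moment': array([-0.03255274, -0.0107123 ,  0.04254418]), 'opening': 0.999293671399333}
[[-0.967 -0.     0.255]
 [-0.255  0.001 -0.967]
 [-0.    -1.    -0.001]]
scene 50.138362459566196 [1106. -618.  804.] [-0.62  0.49 -0.61]
crank_boss [(0.74, [601.0, -244.0, 52.0], [241.0, 279.0]), (0.56, [172.0, -309.0, 55.0], [135.0, 197.0])]
crank_handle [(0.71, [159.0, -361.0, 68.0], [116.0, 198.0]), (0.62, [650.0, -201.0, 66.0], [269.0, 279.0])]
crank_mouth [(0.7, [165.0, -306.0, 1.0], [138.0, 210.0]), (0.65, [602.0, -241.0, -1.0], [242.0
[... 681 characters left out ...]
 -207.0, 69.0], [288.0, 120.0])]
crank_mouth []
shaft_top [(0.74, [545.0, -72.0, 185.0], [235.0, 147.0])]
collar [(0.88, [544.0, -76.0, 163.0], [237.0, 149.0])]
table_top []
cup_rim [(0.88, [521.0, 36.0, 114.0], [192.0, 161.0])]
needle_tip [(0.44, [506.0, 84.0, 138.0], [171.0, 165.0])]
jar_a [(0.63, [469.0, -271.0, -1.0], [308.0, 192.0]), (0.53, [434.0, -135.0, -1.0], [258.0, 203.0]), (0.19, [516.0, 37.0, 114.0], [192.0, 163.0])]
wrist 64.78724535042602 [ 229. -586.  384.] [-0.24 -0.06 -0.97]
crank_boss []
crank_handle [(0.59, [165.0, -367.0, 71.0], [39.0, 122.0])]
crank_mouth [(0.96, [171.0, -304.0, -0.0], [31.0, 104.0])]
shaft_top []
collar []
table_top []
cup_rim []
needle_tip []
jar_a []
```

Run:
```python
import cv2,numpy as np
a=cv2.imread("pics/scene1.png");b=cv2.imread("pics/top1.png")
A=cv2.resize(a[130:330,90:350],None,fx=2,fy=2,interpolation=2) # 520x400
B=cv2.resize(b[80:280,150:420],None,fx=2.2,fy=2.2)[:400]
B=cv2.resize(b[90:240,150:345],None,fx=2.6,fy=2.6,interpolation=2)
c=np.zeros((600,800,3),np.uint8); 
s=cv2.resize(a[130:330,90:350],(400,308),interpolation=2);c[:308,:400]=s
c[:308,400:]=cv2.resize(b[90:240,150:345],(400,308),interpolation=2)
c[308:,:400]=cv2.resize(a,(400,292));c[308:,400:]=cv2.resize(b,(400,292))
cv2.imwrite("pics/v1.png",c)
```

```text
(no output)
```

View pics/v1.png

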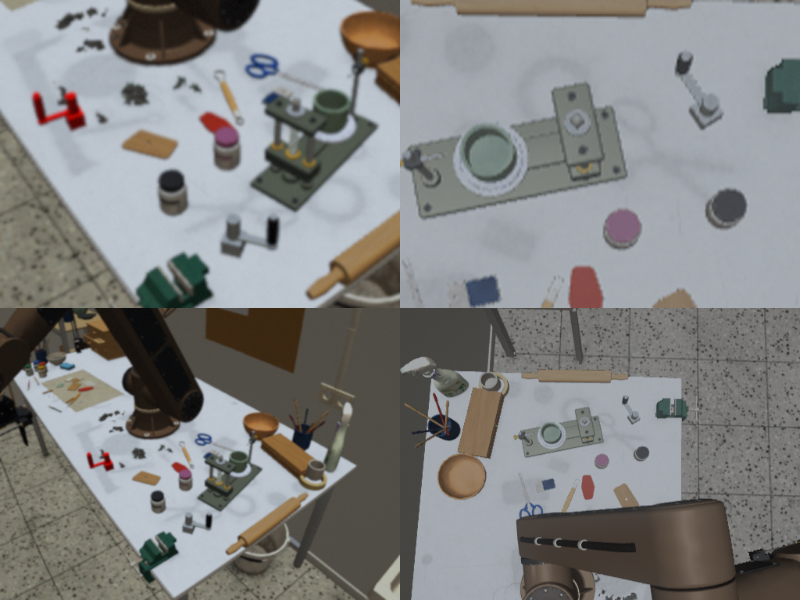

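The loose steel crank is at scene (241,279) and top (302,141), world about (600,-243). The red one at scene (135,197) is the look-alike. The stand with the screw is at about (543,-74). I'm moving towards the steel crank.

apply_moves(increments=[[[-5.6,0,-2.6],[0,0,0],9.5],[[-5.6,0,-2.6],[0,0,0],9.5],[[-5.6,0,-2.6],[0,0,0],9.5],[[-5.6,0,-2.6],[0,0,0],9.5],[[-5.6,0,-2.6],[0,0,0],9.5]])

```text
t: 2.12
eef_pos: [399.2, -406.4, 214.3]
tcp_rot: [-1.569, 0.0, -2.891]
ft_force: [0.2, -0.9, 0.2]
opening: 0.998
```

```bash
cat >> h.py <<'E'
def plan(target,psi,n=5):
    """psi: heading (deg) of tool z; prints n equal rows (tool frame turning), cm/deg"""
    Rt,t=tool(); h=np.degrees(np.arctan2(Rt[1,2],Rt[0,2])); dpsi=(psi-h+180)%360-180
    d=np.array(target)-t; rows=[]
    for i in range(n):
        a=np.radians(h+dpsi*i/n); z=np.array([np.cos(a),np.sin(a),0]); y=np.array([0,0,-1.]); x=np.cross(y,z)
        rows.append([round(float(v@d)/n/10,2) for v in (x,y,z)])
    print("at",np.round(t,1),"h",round(h,1),"turn/row about tool y",round(-dpsi/n,2)); print(rows)
    tv=R.from_matrix(Rt).as_rotvec
    T=np.stack([np.cross([0,0,-1.],[np.cos(np.radians(h)),np.sin(np.radians(h)),0]),[0,0,-1.],[np.cos(np.radians(h)),np.sin(np.radians(h)),0]],1)
    print("tilt fix rotvec deg",np.round(np.degrees(R.from_matrix(Rt.T@T).as_rotvec()),2))
E
python3 -c "
from h import *
plan([600,-243,214],-52,6)"
```

```text
at [ 399.2 -406.4  214.3] h -75.7 turn/row about tool y -3.94
[[-3.92, 0.01, -1.81], [-4.03, 0.01, -1.54], [-4.13, 0.01, -1.25], [-4.2, 0.01, -0.97], [-4.26, 0.01, -0.68], [-4.3, 0.01, -0.38]]
tilt fix rotvec deg [-0.09  0.   -0.01]
```

apply_moves(increments=[[[-4.7,0,-2.2],[0,-4.7,0],9.5],[[-4.9,0,-1.8],[0,-4.7,0],9.5],[[-5.0,0,-1.4],[0,-4.7,0],9.5],[[-5.1,0,-1.0],[0,-4.7,0],9.5],[[-5.2,0,-0.6],[0,-4.7,0],9.5]])

```text
t: 2.75
eef_pos: [606.2, -233.0, 215.0]
tcp_rot: [-1.567, -0.0, -2.467]
ft_force: [0.3, -0.4, -0.1]
opening: 0.999
```

Run:
```python
from h import *
plan([600,-243,214],-52,1)
for c in ["wrist","scene","top"]:
    p=cam(c); save(p,c+"2.png")
    for n in ["crank_boss","crank_handle","crank_mouth"]:
        print(c,n,[(round(r["confidence"],2),np.round(w(p,r["point"])).tolist(),np.round(pix(p,w(p,r["point"]))).tolist()) for r in nets.mark_of(p,n)[:2]])
p=cv2.imread("pics/wrist2.png");cv2.imwrite("pics/w2.png",cv2.resize(p,(768,576)))
```

```text
at [ 606.2 -233.   215. ] h -51.4 turn/row about tool y 0.62
[[1.11, 0.1, 0.39]]
tilt fix rotvec deg [-0.19 -0.    0.01]
wrist crank_boss [(0.59, [600.0, -240.0, 54.0], [258.0, 187.0])]
wrist crank_handle [(0.61, [651.0, -207.0, 66.0], [263.0, 133.0])]
wrist crank_mouth [(0.78, [597.0, -238.0, -0.0], [255.0, 178.0])]
scene crank_boss [(0.97, [172.0, -303.0, 51.0], [137.0, 198.0]), (0.81, [599.0, -245.0, 55.0], [240.0, 278.0])]
scene crank_handle [(0.77, [157.0, -363.0, 71.0], [115.0, 198.0]), (0.56, [654.0, -205.0, 67.0], [268.0, 281.0])]
scene crank_mouth [(0.65, [601.0, -241.0, -0.0], [242.0, 292.0]), (0.56, [167.0, -305.0, 1.0], [139.0, 210.0])]
top crank_boss [(0.87, [169.0, -306.0, 57.0], [324.0, 306.0])]
top crank_handle [(0.76, [160.0, -368.0, 63.0], [348.0, 311.0])]
top crank_mouth [(0.56, [171.0, -305.0, 0.0], [320.0, 303.0]), (0.26, [519.0, 35.0, 113.0], [193.0, 162.0])]
```

View pics/w2.png

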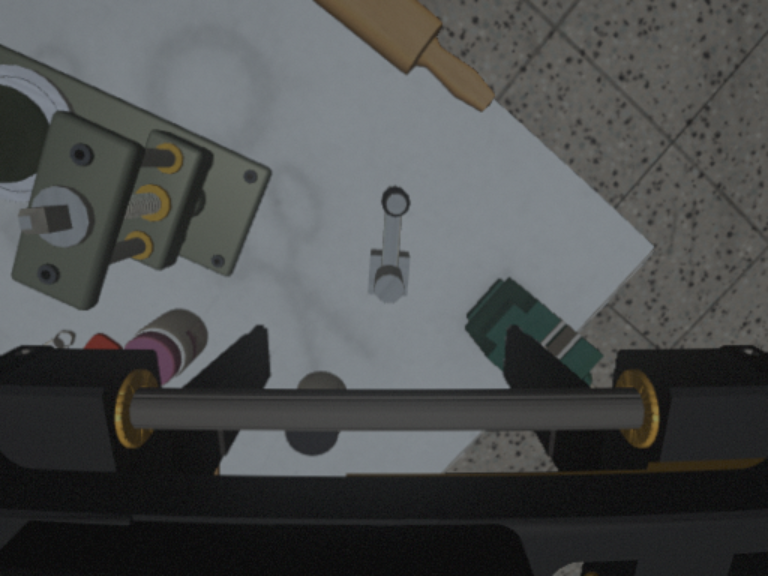

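The wrist picture shows the steel crank, hub and boss top at (389,287) and pin head at (396,200) in the enlarged picture. The stand's squared screw is at left around (50,218). Now I'll compute exact positions.

Run:
```python
from h import *
p=cam("wrist")
b=atz(p,(389/1.5,288/1.5),72);h=atz(p,(396/1.5,203/1.5),99);print(b,h,h-b,np.hypot(*(h-b)[:2]),np.degrees(np.arctan2(h[1]-b[1],h[0]-b[0])))
# second view: scene, bounding of boss top, via template: project estimates
q=cam("scene");print([pix(q,x) for x in (b,h)])
s=q["img"][255:315,220:300];cv2.imwrite("pics/crk.png",cv2.resize(s[...,::-1],None,fx=8,fy=8,interpolation=2))
psi=np.degrees(np.arctan2(h[1]-b[1],h[0]-b[0]))-90
plan([b[0],b[1],214],psi,1)
g=p["img"][int(30/1.5):int(320/1.5),:int(230/1.5)];cv2.imwrite("pics/sq.png",cv2.resize(g[...,::-1],None,fx=3,fy=3,interpolation=2))
```

```text
[ 598.77282348 -243.80991367   72.        ] [ 649.52128331 -208.72548233   99.        ] [50.74845982 35.08443135 27.        ] 61.695409044516666 34.65764917391238
[array([240.29939959, 272.50479519]), array([266.292699  , 270.97602816])]
at [ 604.7 -234.7  215. ] h -51.6 turn/row about tool y 3.77
[[1.03, 0.1, 0.35]]
tilt fix rotvec deg [-0.19 -0.    0.01]
```

View pics/crk.png

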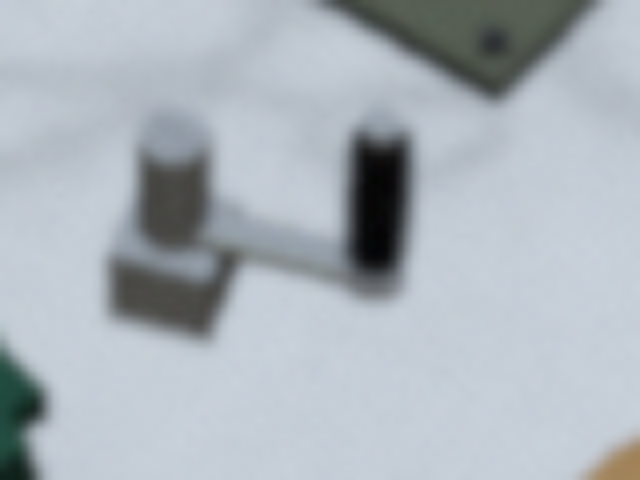

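```bash
python3 -c "
from h import *
plan([599.8,-242.8,100],-54.8,5)"
```

```text
at [ 604.7 -234.7  215. ] h -51.6 turn/row about tool y 0.64
[[0.18, 2.3, 0.07], [0.18, 2.3, 0.07], [0.18, 2.3, 0.07], [0.18, 2.3, 0.07], [0.17, 2.3, 0.07]]
tilt fix rotvec deg [-0.19 -0.    0.01]
```

apply_moves(increments=[[[0.3,1.5,0.1],[-0.2,1.1,0],4.5],[[0.3,2.4,0.1],[0,1.1,0],4.5],[[0.3,2.5,0.15],[0,1.0,0],4.5],[[0,2.5,0],[0,0,0],4.5],[[0,2.5,0],[0,0,0],4.5]])

```text
t: 4.08
eef_pos: [598.5, -244.1, 95.4]
tcp_rot: [-1.571, 0.0, -2.533]
ft_force: [1.0, -0.5, 0.5]
opening: 0.527
```

```bash
python3 -c "
from h import *
plan([599.8,-242.8,36],-54.8,3)
p=cam('wrist');save(p,'w3.png');print(pix(p,[599.8,-242.8,72]),pix(p,[650.3,-207.6,99]))"
```

```text
at [ 598.5 -244.1   95.4] h -55.1 turn/row about tool y -0.12
[[-0.06, 1.98, -0.01], [-0.06, 1.98, -0.01], [-0.06, 1.98, -0.01]]
tilt fix rotvec deg [ 0.   -0.   -0.01]
[255.86747484 219.99464124] [255.36996189 129.04724494]
```

View pics/w3.png

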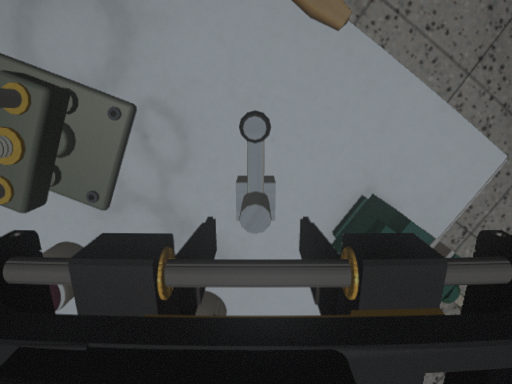

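Boss top is at (256,217), centred between the fingers, and the arm runs up the image to the pin head at (255,127). The vise at (350,220) is clear of the right finger. Descending to grasp.

apply_moves(increments=[[[-0.1,2.0,0],[0,0,0],4.5],[[-0.15,2.2,0],[0,0,0],4.5],[[-0.05,1.8,0],[0,0,0],4.5],[[0,0,0],[0,0,0],1.5],[[0,0,0],[0,0,0],1.5]])

```text
t: 4.75
eef_pos: [598.5, -241.9, 28.7]
tcp_rot: [-1.577, -0.003, -2.536]
ft_force: [-0.2, -1.3, 2.4]
opening: 0.33
```

apply_moves(increments=[[[0,0,0],[0,0,0],1.5],[[0,0,0],[0,0,0],1.5],[[0,-1,0],[0,0,0],1.5],[[0,-3,0],[0,0,0],1.5],[[0,-4,0],[0,0,0],1.5]])

```text
t: 5.38
eef_pos: [597.6, -241.5, 110.0]
tcp_rot: [-1.582, -0.005, -2.536]
ft_force: [-0.0, 0.2, -3.2]
opening: 0.323
```

The jaws stopped at 31 mm, so they hold the hub's top edge and not the boss. I'll set it back down and regrip higher.

```bash
python3 -c "
from h import *
s=readout.state();print(s['eef_pos'],s['qvel'].round(3),s['ft_force'],s['opening'])
p=cam('wrist');save(p,'w4.png')
s=readout.state();print(s['eef_pos'])"
```

```text
[ 597.61680187 -241.50960124  110.02451301] [ 0.001 -0.41  -0.242  0.     0.649  0.   ] [-0.03559562  0.1577722  -3.15542121] 0.32299177198872836
[ 599.71769946 -242.4875171   116.04381549]
```

View pics/w4.png

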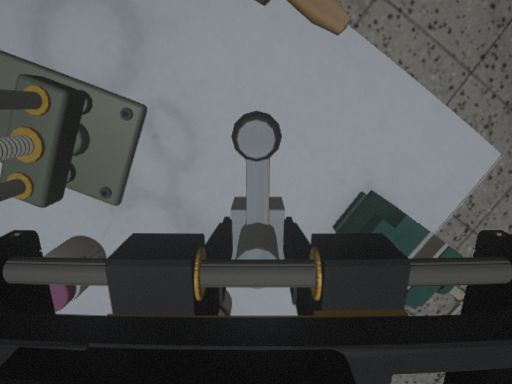

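apply_moves(increments=[[[0,2.5,0],[0,0,0],1.5],[[0,2.5,0],[0,0,0],1.5],[[0,2.0,0],[0,0,0],1.5],[[0,0.8,0],[0,0,0],1.5],[[0,0.2,0],[0,0,0],1.5]])

```text
t: 6.05
eef_pos: [601.3, -243.1, 39.4]
tcp_rot: [-1.567, 0.002, -2.536]
ft_force: [-0.8, 0.1, -2.7]
opening: 0.326
```

apply_moves(increments=[[[0,0.5,0],[0,0,0],1.5],[[0,0.4,0],[0,0,0],1.5],[[0,0.2,0],[0,0,0],1.5],[[0,0,0],[0,0,0],1.5],[[0,0,0],[0,0,0],1.5]])

```text
t: 6.68
eef_pos: [602.1, -243.5, 29.5]
tcp_rot: [-1.565, 0.003, -2.536]
ft_force: [-1.4, -0.3, -3.6]
opening: 0.32
```

apply_moves(increments=[[[0,0.15,0],[0,0,0],1.5],[[0,0.15,0],[0,0,0],1.5],[[0,0,0],[0,0,0],1.5],[[0,0,0],[0,0,0],1.5],[[0,0,0],[0,0,0],1.5]])

```text
t: 7.3
eef_pos: [602.5, -244.0, 28.9]
tcp_rot: [-1.563, 0.004, -2.536]
ft_force: [-0.2, -0.1, -1.7]
opening: 0.322
```

apply_moves(increments=[[[0,0,0],[0,0,0],4.5],[[0,0,0],[0,0,0],4.5],[[0,-0.8,0],[0.3,0,0],4.5],[[0,-0.4,0],[0,0,0],4.5],[[0,0,0],[0,0,0],4.5]])

```text
t: 7.92
eef_pos: [603.1, -244.2, 42.6]
tcp_rot: [-1.556, 0.005, -2.536]
ft_force: [0.4, 0.5, -0.9]
opening: 0.47
```

```bash
python3 -c "
from h import *
plan([601,-242,38],-55.1,1)
p=cam('wrist');q=cam('scene')
for n in ['crank_boss','crank_handle']:
  for c in (p,q):
    print(n,[(round(r['confidence'],2),np.round(w(c,r['point'])).tolist()) for r in nets.mark_of(c,n)[:2]])
save(p,'w5.png')"
```

```text
at [ 603.1 -244.2   42.6] h -55.3 turn/row about tool y -0.19
[[0.05, 0.46, -0.31]]
tilt fix rotvec deg [-0.87  0.   -0.29]
crank_boss [(0.65, [602.0, -243.0, 55.0])]
crank_boss [(0.72, [546.0, -73.0, 170.0]), (0.58, [601.0, -248.0, 54.0])]
crank_handle [(0.84, [657.0, -210.0, 64.0])]
crank_handle [(0.91, [158.0, -362.0, 68.0]), (0.88, [656.0, -205.0, 66.0])]
```

View pics/w5.png

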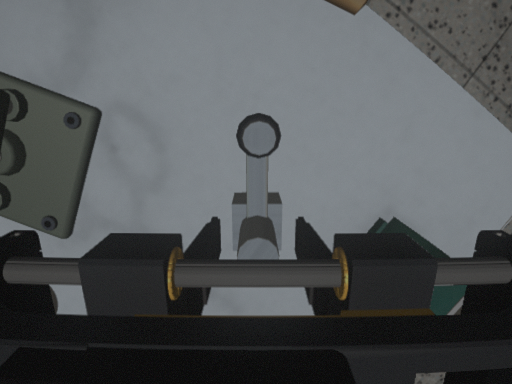

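```bash
python3 -c "
from h import *
p=cam('wrist');Rt,t=tool()
for uv,z in [((259,133),99),((258,238),72)]:
    X=atz(p,uv,z);print(X,Rt.T@(X-t))
print(p['cx'],p['cy'])"
```

```text
[ 655.96679047 -207.9367746    99.        ] [-64.5033219  -56.88939314   1.29691123]
[ 612.64878367 -238.01870965   72.        ] [-11.64559165 -30.12495627   0.98418077]
257.445376117139 192.025979060864
```

apply_moves(increments=[[[-0.2,0.3,0.1],[-0.9,0,-0.3],4.5],[[0,0.1,0],[0,0,0],4.5],[[0,0,0],[0,0,0],1.2],[[0,0,0],[0,0,0],1.2],[[0,0,0],[0,0,0],1.2]])

```text
t: 8.9
eef_pos: [605.1, -243.7, 37.1]
tcp_rot: [-1.574, -0.002, -2.536]
ft_force: [0.1, -1.2, -3.2]
opening: 0.224
```

apply_moves(increments=[[[0,0,0],[0,0,0],1.2],[[0,0,0],[0,0,0],1.2],[[0,0,0],[0,0,0],1.2],[[0,0,0],[0,0,0],1.2],[[0,0,0],[0,0,0],1.2]])

```text
t: 9.52
eef_pos: [605.0, -243.7, 37.1]
tcp_rot: [-1.574, -0.002, -2.536]
ft_force: [0.5, 0.4, -0.8]
opening: 0.23
```

apply_moves(increments=[[[0,-2,0],[0,0,0],1.2],[[0,-4.5,0],[0,0,0],1.2],[[0,-5,0],[0,0,0],1.2],[[0,-5,0],[0,0,0],1.2],[[0,-4.5,0],[0,0,0],1.2]])

```text
t: 10.15
eef_pos: [603.9, -243.2, 253.9]
tcp_rot: [-1.581, -0.005, -2.536]
ft_force: [1.3, -0.1, -4.1]
opening: 0.225
```

```bash
python3 -c "
from h import *
s=readout.state();print(s['opening'],s['ft_force'])
p=cam('wrist');save(p,'w6.png')
sc=pix(p,[543,-74,188]);print(sc)
s=cam('scene');t=cam('top')
for n in ['shaft_top','collar','cup_rim','needle_tip','table_top']:
  for c in (p,s,t): print(n,[(round(r['confidence'],2),np.round(w(c,r['point'])).tolist()) for r in nets.mark_of(c,n)[:2]])
plan([570,-150,250],-55,1)
u,v=np.clip(sc.astype(int),[50,50],[460,330]);a=p['img'][v-50:v+50,u-50:u+50]
c=np.hstack([cv2.resize(a,(500,500),interpolation=2),cv2.resize(p['img'],(300,225))[:].repeat(1,0) if 0 else np.zeros((500,300,3),np.uint8)]);c[:225,500:]=cv2.resize(p['img'],(300,225));cv2.imwrite('pics/v6.png',c[...,::-1])"
```

```text
0.2251933638393563 [ 1.3021296  -0.13159634 -4.1056848 ]
[ 41.48613438 147.97151949]
shaft_top [(0.71, [545.0, -79.0, 188.0])]
shaft_top [(0.7, [541.0, -75.0, 186.0])]
shaft_top [(0.67, [543.0, -71.0, 187.0])]
collar [(0.91, [546.0, -75.0, 160.0])]
collar [(0.87, [543.0, -73.0, 168.0])]
collar [(0.75, [543.0, -75.0, 163.0])]
cup_rim [(0.32, [602.0, -245.0, 215.0])]
cup_rim [(0.74, [508.0, 82.0, 136.0]), (0.64, [518.0, 35.0, 116.0])]
cup_rim [(0.83, [519.0, 34.0, 115.0])]
needle_tip []
needle_tip [(0.57, [507.0, 82.0, 138.0])]
needle_tip [(0.39, [506.0, 80.0, 136.0])]
table_top [(0.16, [655.0, -210.0, 281.0])]
table_top [(0.67, [514.0, 39.0, 59.0])]
table_top [(0.83, [516.0, 35.0, 59.0]), (0.63, [544.0, -68.0, 185.0])]
at [ 604.3 -243.4  250.7] h -55.3 turn/row about tool y -0.3
[[-2.5, 0.07, -9.63]]
tilt fix rotvec deg [0.63 0.   0.31]
```

View pics/v6.png

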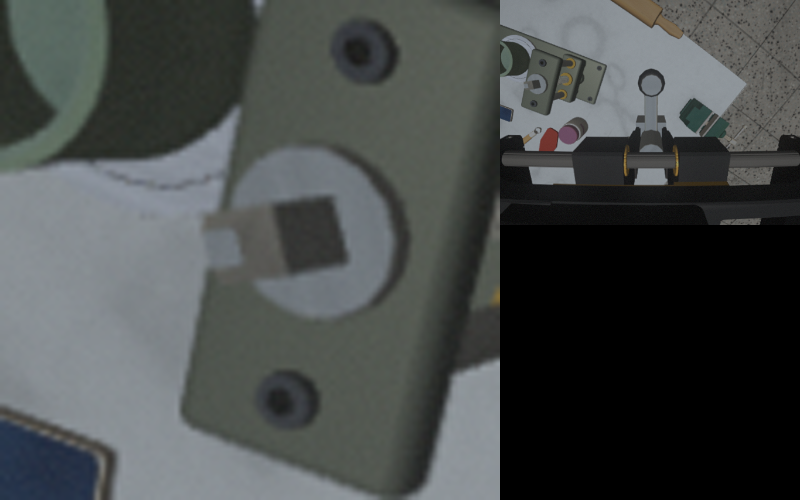

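The crop shows the screw's square clearly. The edge of the near face runs (335,196)→(348,265) at the collar and (275,205)→(288,275) at the bevel start, in crop pixels.

```bash
python3 -c "
from h import *
p=cam('wrist');T=np.eye(4);T[:3,:3]=R.from_euler('xyz',[-1.581,-.005,-2.536]).as_matrix();T[:3,3]=[603.9,-243.2,253.9]
p['W']=T@np.array(p['mount'])
f=lambda x,y,z: atz(p,(x/5-.4,97+y/5-.4),z)
for z,a,b in [(165,(335,196),(348,265)),(182,(275,204),(288,275))]:
    A=f(*a,z);B=f(*b,z);e=(B-A)[:2];n=np.array([-e[1],e[0]])/np.hypot(*e);m=(A+B)[:2]/2
    print(A,B,np.hypot(*e),'heading',np.degrees(np.arctan2(e[1],e[0])),'centres',m+6*n,m-6*n)
print('top',f(222,248,188),'collar c',f(320,232,165))
for s in [((362,50),(287,400))]:
    A=f(*s[0],159);B=f(*s[1],159);print('bolts',A,B,(A+B)/2,np.degrees(np.arctan2((A-B)[1],(A-B)[0])))
Rt,t=tool();h=atz(p,(256,136),0)
print(tool()[1])
"
```

```text
[553.86579975 -76.20349906 165.        ] [544.32027423 -83.50762773 165.        ] 12.019457266347713 heading -142.57719013993983 centres [552.73918931 -84.62059994] [545.44688467 -75.09052685]
[554.22912033 -76.57433959 182.        ] [544.89559073 -83.49827926 182.        ] 11.621347399918989 heading -143.4306795121528 centres [553.13712502 -84.85512911] [545.98758605 -75.21748974]
top [545.51159971 -75.21768836 188.        ] collar c [546.65932422 -76.65535076 165.        ]
bolts [576.79262427 -66.10665936 159.        ] [512.17879988 -81.75363601 159.        ] [544.48571208 -73.93014769 159.        ] 13.6127722502336
[ 604.28957473 -243.38118581  250.66549868]
```

```bash
python3 -c "
from h import *
p=cam('wrist');Rt,t=tool()
g=cv2.cvtColor(p['img'],cv2.COLOR_RGB2GRAY)
c=g[105:175,220:295];m=(c<60).astype(np.uint8);n,l,s,k=cv2.connectedComponentsWithStats(m);i=1+np.argmax(s[1:,4]);print(s[i])
x,y=s[i,0]+s[i,2]/2,s[i,1]+s[i,3]/2
in_=cv2.moments(((c>90)[s[i,1]:s[i,1]+s[i,3],s[i,0]:s[i,0]+s[i,2]]).astype(np.uint8),True)
def rel(uv,ty):
    o,d=ray(p,uv);o=Rt.T@(o-t);d=Rt.T@d;return o+d*(ty-o[1])/d[1]
print(220+x,105+y,rel((220+x-.5,105+y-.5),-57.9),in_['m10']/in_['m00']+s[i,0]+220,in_['m01']/in_['m00']+s[i,1]+105)
plan([545.5,-75.2,255],-53,4)
"
```

```text
[ 16  13  45  47 590]
258.5 141.5 [-61.71350177 -57.9          0.93206438] 258.21236363636365 143.53163636363638
at [ 604.3 -243.4  250.7] h -55.3 turn/row about tool y -0.58
[[-1.19, -0.11, -4.29], [-1.23, -0.11, -4.28], [-1.27, -0.11, -4.27], [-1.31, -0.11, -4.26]]
tilt fix rotvec deg [0.62 0.   0.31]
```

apply_moves(increments=[[[-0.9,0,-3.0],[0.3,-0.6,0.3],1.2],[[-1.3,0,-4.3],[0.3,-0.6,0],1.2],[[-1.3,0,-4.3],[0,-0.6,0],1.2],[[-1.2,0,-4.0],[0,-0.6,0],1.2],[[0,0,0],[0,0,0],1.2]])

```text
t: 11.78
eef_pos: [549.8, -85.5, 251.2]
tcp_rot: [-1.57, 0.001, -2.494]
ft_force: [0.5, -0.1, -3.4]
opening: 0.227
```

```bash
python3 -c "
from h import *
plan([545.5,-75.2,245],-53,1)"
```

```text
at [549.8 -85.5 251.2] h -52.9 turn/row about tool y 0.09
[[-0.28, 0.62, -1.08]]
tilt fix rotvec deg [-0.03  0.   -0.05]
```

apply_moves(increments=[[[-0.2,0,-0.6],[0,0,0],1.2],[[-0.1,0.6,-0.5],[0,0,0],1.2],[[0,0.8,0],[0,0,0],1.2],[[0,0.4,0],[0,0,0],1.2],[[0,0,0],[0,0,0],1.2]])

```text
t: 12.4
eef_pos: [545.9, -76.0, 231.4]
tcp_rot: [-1.57, 0.0, -2.496]
ft_force: [0.2, -0.3, -4.4]
opening: 0.229
```

```bash
python3 -c "
from h import *
plan([545.5,-75.2,225],-53,1)
s=cam('scene');t=cam('top')
a=s['img'][150:240,230:350];b=t['img'][120:180,160:270]
c=np.vstack([cv2.resize(a,(400,300),interpolation=2),cv2.resize(b,(400,218),interpolation=2)]);cv2.imwrite('pics/v7.png',c[...,::-1])"
```

```text
at [545.9 -76.  231.4] h -53.0 turn/row about tool y -0.02
[[-0.02, 0.64, -0.09]]
tilt fix rotvec deg [-0.03  0.   -0.03]
```

View pics/v7.png

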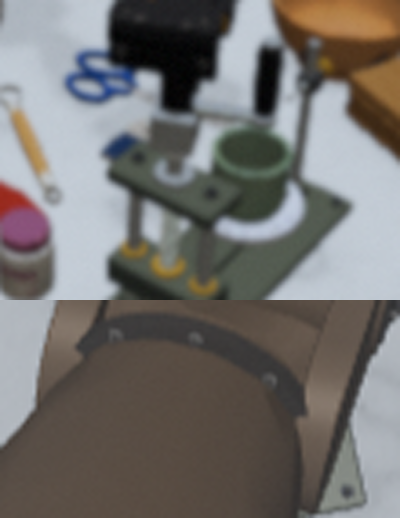

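The scene crop shows the hub (172,135) directly above the squared end (175,165). Lowering gently and watching the force.

apply_moves(increments=[[[0,0.4,-0.08],[0,0,0],1.2],[[0,0.4,0],[0,0,0],1.2],[[0,0.3,0],[0,0,0],1.2],[[0,0.3,0],[0,0,0],1.2],[[0,0.0,0],[0,0,0],1.2]])

```text
t: 13.12
eef_pos: [545.6, -74.9, 217.5]
tcp_rot: [-1.57, 0.002, -2.496]
ft_force: [0.9, 2.9, -6.8]
opening: 0.223
```

apply_moves(increments=[[[0,0.3,0],[0,0,0],1.2],[[0,0.3,0],[0,0,0],1.2],[[0,0.3,0],[0,0,0],1.2],[[0,0.2,0],[0,0,0],1.2],[[0,0.0,0],[0,0,0],1.2]])

```text
t: 13.75
eef_pos: [545.6, -74.6, 205.8]
tcp_rot: [-1.57, 0.002, -2.496]
ft_force: [-0.9, 3.1, -3.6]
opening: 0.23
```

apply_moves(increments=[[[0,0.2,0],[0,0,0],1.2],[[0,0.15,0],[0,0,0],1.2],[[0,0.1,0],[0,0,0],1.2],[[0,0.0,0],[0,0,0],1.2],[[0,0.0,0],[0,0,0],1.2]])

```text
t: 14.38
eef_pos: [545.7, -74.5, 202.0]
tcp_rot: [-1.57, 0.003, -2.496]
ft_force: [-0.7, 2.4, -1.8]
opening: 0.224
```

apply_moves(increments=[[[0,0,0],[0,0,0],4.5],[[0,0,0],[0,0,0],4.5],[[0,-2,0],[0,0,0],4.5],[[0,-4,0],[0,0,0],4.5],[[0,-2.5,0],[0,0,0],4.5]])

```text
t: 15.0
eef_pos: [546.0, -75.9, 288.1]
tcp_rot: [-1.568, 0.001, -2.496]
ft_force: [0.4, 0.8, -1.0]
opening: 0.476
```

```bash
python3 -c "
from h import *
plan([595.2,-37.2,285],-53,2)
p=cam('wrist');save(p,'w8.png')
for uv in [(545.6,-74.5,237),(595.1,-37.2,264)]: print(pix(p,uv))
q=cam('scene')
for c in (p,q):
  for n in ['crank_handle','crank_mouth','crank_boss','cup_rim','needle_tip']: print(n,[(round(r['confidence'],2),np.round(w(c,r['point'])).tolist()) for r in nets.mark_of(c,n)[:2]])"
```

```text
at [546.  -75.9 288.1] h -53.0 turn/row about tool y -0.02
[[-3.13, 0.16, -0.07], [-3.13, 0.16, -0.06]]
tilt fix rotvec deg [-0.13  0.   -0.08]
[254.52048664 209.20320782]
[253.89438822 128.17546075]
crank_handle [(0.66, [597.0, -38.0, 230.0])]
crank_mouth [(0.77, [542.0, -74.0, 162.0])]
crank_boss [(0.92, [546.0, -76.0, 218.0])]
cup_rim [(0.68, [520.0, 36.0, 117.0])]
needle_tip [(0.84, [510.0, 77.0, 134.0])]
crank_handle [(0.9, [155.0, -364.0, 73.0]), (0.58, [597.0, -35.0, 231.0])]
crank_mouth [(0.85, [546.0, -76.0, 164.0]), (0.72, [165.0, -302.0, 4.0])]
crank_boss [(0.93, [172.0, -302.0, 57.0]), (0.75, [546.0, -80.0, 220.0])]
cup_rim [(0.61, [518.0, 33.0, 119.0])]
needle_tip [(0.53, [507.0, 81.0, 134.0])]
```

View pics/w8.png

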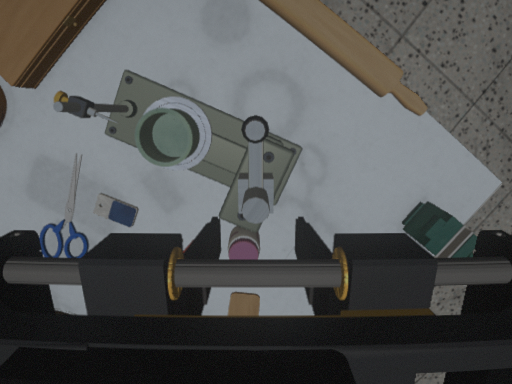

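Seated: the crank matches its predicted pixels (boss (255,205), pin head (255,129)) and the boss is at z≈219. Now the handle.

apply_moves(increments=[[[-2.5,0,0],[0,0,0],4.5],[[-3.6,0,-0.1],[0,0,0],4.5],[[-0.2,1.0,0],[0,0,0],4.5],[[0,2.5,0],[0,0,0],4.5],[[0,2.2,0],[0,0,0],4.5]])

```text
t: 16.23
eef_pos: [595.9, -36.7, 227.1]
tcp_rot: [-1.57, 0.0, -2.496]
ft_force: [-0.4, 0.1, 0.6]
opening: 0.474
```

```bash
python3 -c "
from h import *
plan([595.2,-37.2,215],-53,1)"
```

```text
at [595.9 -36.7 227.1] h -53.0 turn/row about tool y -0.04
[[0.09, 1.21, 0.0]]
tilt fix rotvec deg [-0.06  0.   -0.02]
```

apply_moves(increments=[[[0.1,0.8,0],[0,0,0],4.5],[[0,0.4,0],[0,0,0],1.0],[[0,0,0],[0,0,0],1.0],[[0,0,0],[0,0,0],1.0],[[0,0,0],[0,0,0],1.0]])

```text
t: 16.85
eef_pos: [593.8, -38.3, 214.5]
tcp_rot: [-1.571, -0.001, -2.497]
ft_force: [-0.6, -0.5, -2.3]
opening: 0.195
```

```bash
cat >> h.py <<'E'
C=np.array([545.7,-74.6]);
def wind(step,n=5,eff=1.0,r=62.,zt=215,c=C):
    """rows stepping clockwise by step deg; eff = fraction of each shift achieved"""
    Rt,t=tool(); v=t[:2]-c; a=np.degrees(np.arctan2(v[1],v[0])); print("ang",round(a,1),"r",round(np.hypot(*v),1),"z",round(t[2],1))
    rows=[];pos=t[:2].copy();
    st=np.broadcast_to(step,(n,))
    for i in range(n):
        v=pos-c; b=np.arctan2(v[1],v[0]); g=c+r*np.array([np.cos(b-np.radians(st[i])),np.sin(b-np.radians(st[i]))])
        d=np.array([*(g-pos),(zt-t[2])/n]); rows.append([round(float(x),2) for x in Rt.T@d/10]); q=pos+eff*d[:2]-c
        pos=c+r*q/np.hypot(*q)
    print(rows)
E
python3 -c "
from h import *
s=readout.state();print(s['opening'],s['ft_force'])
wind([6,12,12,12,12])"
```

```text
0.19510662400861903 [-0.62173959 -0.48984964 -2.33189033]
ang 37.0 r 60.2 z 214.5
[[-0.14, -0.01, 0.65], [0.27, -0.01, 1.27], [0.52, -0.01, 1.19], [0.76, -0.01, 1.05], [0.96, -0.01, 0.87]]
```

apply_moves(increments=[[[0.05,0,0.65],[0,0,0],1.0],[[0.27,0,1.27],[0,0,0],1.0],[[0.52,0,1.19],[0,0,0],1.0],[[0.76,0,1.05],[0,0,0],1.0],[[0.96,0,0.87],[0,0,0],1.0]])

```text
t: 17.48
eef_pos: [602.8, -96.5, 213.7]
tcp_rot: [-1.575, -0.003, -2.496]
ft_force: [-6.5, 3.6, -2.1]
opening: 0.191
```

```bash
sed -i 's/^C=.*/C=np.array([544.3,-75.6])/' h.py; python3 -c "
from h import *
s=readout.state();print(s['opening'],s['ft_force'])
wind(18,eff=.9)"
```

```text
0.1905095248148143 [-6.49756049  3.62985617 -2.12645663]
ang -19.7 r 62.1 z 213.7
[[1.78, -0.02, 0.79], [1.92, -0.02, 0.27], [1.92, -0.02, -0.27], [1.77, -0.02, -0.8], [1.47, -0.02, -1.26]]
```

apply_moves(increments=[[[1.77,0,0.8],[0,0,0],1.0],[[1.93,0,0.21],[0,0,0],1.0],[[1.9,0,-0.39],[0,0,0],1.0],[[1.69,0,-0.96],[0,0,0],1.0],[[1.3,0,-1.44],[0,0,0],1.0]])

```text
t: 18.1
eef_pos: [519.7, -133.7, 213.1]
tcp_rot: [-1.585, 0.003, -2.501]
ft_force: [9.5, 17.8, -10.2]
opening: 0.194
```

```bash
python3 -c "
from h import *
s=readout.state();print(s['opening'],s['ft_force'])
wind(18,eff=1)
q=cam('scene');t=cam('top')
for c in (q,t):
  for n in ['cup_rim','needle_tip','table_top']: print(n,[(round(r['confidence'],2),np.round(w(c,r['point']),1).tolist()) for r in nets.mark_of(c,n)[:2]])"
```

```text
0.19415236036733155 [  9.52667582  17.78941827 -10.16387379]
ang -113.0 r 63.1 z 213.1
[[0.61, -0.01, -1.86], [0.11, -0.01, -1.94], [-0.49, -0.01, -1.88], [-1.05, -0.01, -1.63], [-1.5, -0.02, -1.23]]
cup_rim [(0.79, [515.2, 35.8, 123.1])]
needle_tip [(0.61, [507.0, 78.0, 136.5])]
table_top [(0.63, [514.3, 35.4, 65.0])]
cup_rim [(0.98, [517.1, 36.4, 117.1])]
needle_tip [(0.44, [506.3, 82.5, 133.0])]
table_top [(0.67, [514.0, 38.0, 65.6])]
```

apply_moves(increments=[[[0.55,0,-1.86],[0,0,0],1.0],[[0.05,0,-1.93],[0,0,0],1.0],[[-0.55,0,-1.86],[0,0,0],1.0],[[-1.1,0,-1.58],[0,0,0],1.0],[[-1.5,0,-1.15],[0,0,0],1.0]])

```text
t: 19.12
eef_pos: [485.6, -55.6, 215.2]
tcp_rot: [-1.58, -0.005, -2.502]
ft_force: [-4.3, -1.6, -0.4]
opening: 0.195
```

```bash
python3 -c "
from h import *
s=readout.state();print(s['opening'],s['ft_force'])
plan([0,0,0],-53,1)
wind(18,eff=1)"
```

```text
0.19461198112357064 [-4.28044342 -1.56184034 -0.37507769]
at [485.6 -55.6 215.2] h -53.3 turn/row about tool y -0.33
[[35.63, 21.52, -33.46]]
tilt fix rotvec deg [0.51 0.   0.29]
ang 161.2 r 62.0 z 215.2
[[-1.75, 0.0, -0.83], [-1.92, -0.0, -0.25], [-1.91, -0.01, 0.35], [-1.7, -0.01, 0.93], [-1.34, -0.02, 1.41]]
```

apply_moves(increments=[[[-1.75,0,-0.83],[0.5,-0.3,0.3],1.0],[[-1.92,0,-0.25],[0,0,0],1.0],[[-1.91,0,0.35],[0,0,0],1.0],[[-1.68,0,0.95],[0,0,0],1.0],[[-1.3,0,1.41],[0,0,0],1.0]])

```text
t: 19.75
eef_pos: [564.7, -16.1, 214.8]
tcp_rot: [-1.572, -0.003, -2.496]
ft_force: [-4.9, -8.2, -6.7]
opening: 0.19
```

```bash
python3 -c "
from h import *
s=readout.state();print(s['opening'],s['ft_force'])
plan([0,0,0],-53,1)
wind(18,eff=1)"
```

```text
0.19043379114009487 [-4.86856632 -8.21799837 -6.69145082]
at [564.7 -16.1 214.8] h -53.0 turn/row about tool y -0.02
[[44.15, 21.48, -35.26]]
tilt fix rotvec deg [0.07 0.   0.18]
ang 71.1 r 62.9 z 214.8
[[-0.74, -0.01, 1.81], [-0.24, -0.01, 1.93], [0.37, -0.01, 1.9], [0.94, -0.0, 1.7], [1.42, -0.0, 1.32]]
```

apply_moves(increments=[[[-0.68,0,1.81],[0,0,0],1.0],[[-0.2,0,1.93],[0,0,0],1.0],[[0.4,0,1.9],[0,0,0],1.0],[[0.96,0,1.68],[0,0,0],1.0],[[1.42,0,1.28],[0,0,0],1.0]])

```text
t: 20.38
eef_pos: [602.1, -99.1, 213.4]
tcp_rot: [-1.579, -0.008, -2.496]
ft_force: [-10.7, 5.8, -2.0]
opening: 0.196
```

```bash
python3 -c "
from h import *
s=readout.state();print(s['opening'],s['ft_force'])
plan([0,0,0],-53,1)
wind(18,eff=1)
q=cam('scene');save(q,'s9.png')
for k in range(2):
  for n in ['cup_rim','needle_tip','table_top']: print(n,[(round(r['confidence'],2),np.round(w(q,r['point']),1).tolist(),np.round(pix(q,w(q,r['point'])),1).tolist()) for r in nets.mark_of(q,n)[:2]])
  q=cam('wrist')
save(q,'w9.png')
c=cv2.imread('pics/s9.png')[145:225,265:345];cv2.imwrite('pics/v9.png',np.hstack([cv2.resize(c,(400,400),interpolation=2),cv2.resize(cv2.imread('pics/w9.png'),(400,400*384//512)).repeat(1,0) if 0 else cv2.copyMakeBorder(cv2.resize(cv2.imread('pics/w9.png'),(400,300)),0,100,0,0,0)]))"
```

```text
0.19564299601837734 [-10.70282437   5.83710631  -2.02903471]
at [602.1 -99.1 213.4] h -53.0 turn/row about tool y 0.01
[[42.11, 21.34, -44.16]]
tilt fix rotvec deg [0.46 0.   0.43]
ang -22.1 r 62.4 z 213.4
[[1.82, -0.02, 0.69], [1.94, -0.02, 0.13], [1.88, -0.01, -0.47], [1.64, -0.01, -1.03], [1.24, -0.01, -1.49]]
cup_rim [(0.69, [514.6, 34.1, 131.1], [304.1, 190.0])]
needle_tip [(0.53, [503.9, 78.9, 135.8], [313.3, 180.6])]
table_top [(0.56, [516.1, 37.4, 68.0], [303.3, 207.7])]
cup_rim [(0.78, [518.8, 37.4, 128.1], [77.1, 179.2])]
needle_tip [(0.56, [513.2, 74.8, 130.6], [36.5, 159.8]), (0.51, [605.2, -99.8, 230.8], [260.4, 244.5])]
table_top []
```

View pics/v9.png

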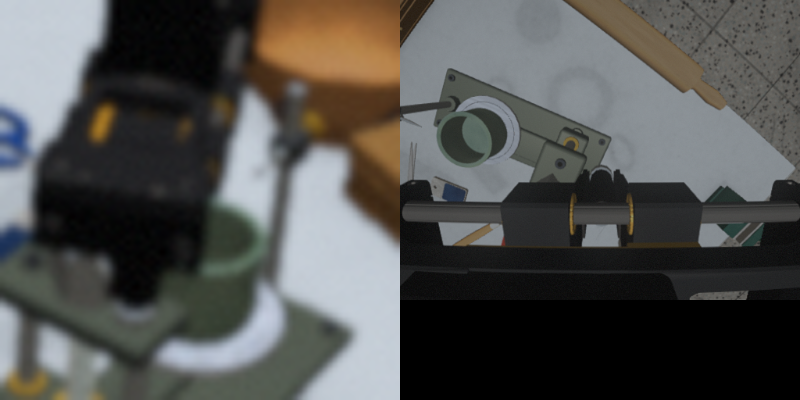

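apply_moves(increments=[[[1.82,0,0.69],[0.4,0,0.4],1.0],[[1.92,0,0.13],[0,0,0],1.0],[[1.86,0,-0.47],[0,0,0],1.0],[[1.62,0,-1.03],[0,0,0],1.0],[[1.2,0,-1.45],[0,0,0],1.0]])

```text
t: 21.45
eef_pos: [519.7, -133.5, 213.4]
tcp_rot: [-1.576, 0.008, -2.5]
ft_force: [8.3, 14.4, -9.7]
opening: 0.199
```

```bash
python3 -c "
from h import *
s=readout.state();print(s['opening'],s['ft_force'])
plan([0,0,0],-53,1)
wind([13,13,13,8,0],eff=1)"
```

```text
0.19854818558885698 [ 8.26703952 14.44264013 -9.69119978]
at [ 519.7 -133.5  213.4] h -53.2 turn/row about tool y -0.24
[[33.65, 21.34, -41.79]]
tilt fix rotvec deg [ 0.3  -0.   -0.43]
ang -113.0 r 62.9 z 213.4
[[0.49, -0.03, -1.33], [0.26, -0.03, -1.38], [-0.06, -0.02, -1.4], [-0.19, -0.03, -0.84], [-0.0, -0.03, -0.0]]
```

apply_moves(increments=[[[0.45,0,-1.33],[0.3,0,-0.4],1.0],[[0.2,0,-1.38],[0,0,0],1.0],[[-0.1,0,-1.4],[0,0,0],1.0],[[-0.25,0,-0.84],[0,0,0],1.0],[[0,0,0],[0,0,0],1.0]])

```text
t: 22.08
eef_pos: [486.1, -96.9, 214.4]
tcp_rot: [-1.566, 0.002, -2.502]
ft_force: [-1.7, -1.5, -2.3]
opening: 0.194
```

```bash
python3 -c "
from h import *
s=readout.state();print(s['opening'],s['ft_force'])
wind(1)"
```

```text
0.19354838027157556 [-1.66334877 -1.52230649 -2.2983653 ]
ang -159.9 r 62.0 z 214.4
[[-0.03, -0.01, -0.1], [-0.03, -0.01, -0.1], [-0.04, -0.01, -0.1], [-0.04, -0.01, -0.1], [-0.04, -0.01, -0.1]]
```

apply_moves(increments=[[[0,0,0],[0,0,0],4.5],[[0,0,0],[0,0,0],4.5],[[0,-2,0],[0,0,0],4.5],[[0,-4,0],[0,0,0],4.5],[[0,-1,0],[0,0,0],4.5]])

```text
t: 22.7
eef_pos: [487.4, -96.7, 285.8]
tcp_rot: [-1.566, 0.004, -2.502]
ft_force: [-0.2, 0.5, -0.6]
opening: 0.471
```

```bash
cat > shot.py <<'E'
from h import *; import sys,pickle,time
n=sys.argv[1]; x=[float(v) for v in sys.argv[2:5]]
s=readout.state();print(s['opening'],np.abs(s['qvel']).max())
p=cam('wrist');save(p,n+'.png');pickle.dump({k:p[k] for k in p},open(n+'.pkl','wb'))
print([ (k,np.round(pix(p,X))) for k,X in (('tip',[507,80,135]),('rim',[518,36,132]))])
for k in ['cup_rim','needle_tip']: print(k,[(round(r['confidence'],2),np.round(w(p,r['point']),1).tolist(),np.round(pix(p,w(p,r['point'])),1).tolist()) for r in nets.mark_of(p,k)[:2]])
plan(x,-53,5)
E
python3 shot.py A 525 -150 220
```

```text
0.4711402801857723 0.18158392522964711
[('tip', array([126.,  65.])), ('rim', array([169.,  82.]))]
cup_rim [(0.9, [520.9, 33.2, 131.1], [173.4, 81.5])]
needle_tip [(0.67, [507.5, 76.5, 131.1], [131.0, 66.8])]
at [486.5 -96.5 283.4] h -53.4 turn/row about tool y -0.07
[[0.02, 1.27, 1.32], [0.02, 1.27, 1.32], [0.02, 1.27, 1.32], [0.03, 1.27, 1.32], [0.03, 1.27, 1.32]]
tilt fix rotvec deg [-0.1  0.  -0.1]
```

apply_moves(increments=[[[0,0,3.3],[0,0,0],4.5],[[0,0,3.3],[0,0,0],4.5],[[0,3,0.2],[0,0,0],4.5],[[0,3,0],[0,0,0],4.5],[[0,0,0],[0,0,0],4.5]])

```text
t: 23.48
eef_pos: [526.6, -152.1, 215.3]
tcp_rot: [-1.577, -0.002, -2.502]
ft_force: [-1.0, 0.7, 0.7]
opening: 0.471
```

```bash
python3 shot.py B 415 7 270
```

```text
0.47149611051731277 0.03321400228094696
[('tip', array([11., 52.])), ('rim', array([65., 73.]))]
cup_rim [(0.57, [522.0, 34.8, 129.4], [69.9, 69.8])]
needle_tip [(0.44, [511.7, 76.0, 134.5], [18.4, 50.0])]
at [ 528.  -152.4  218.6] h -53.4 turn/row about tool y -0.07
[[-0.09, -1.03, -3.91], [-0.09, -1.03, -3.91], [-0.1, -1.03, -3.91], [-0.1, -1.03, -3.91], [-0.11, -1.03, -3.91]]
tilt fix rotvec deg [ 0.05 -0.   -0.04]
```

apply_moves(increments=[[[0,-3,0],[0,0,0],4.5],[[0,-3.3,0],[0,0,0],4.5],[[0,0,-4],[0,0,0],4.5],[[0,0,-5],[0,0,0],4.5],[[0,0,-5],[0,0,0],4.5]])

```text
t: 24.25
eef_pos: [444.6, -39.2, 288.6]
tcp_rot: [-1.564, 0.006, -2.505]
ft_force: [0.3, -0.5, -1.1]
opening: 0.473
```

apply_moves(increments=[[[0,0,-4],[0,0,0],4.5],[[0,2,-1.5],[0,0,0],4.5],[[0,2.5,0],[0,0,0],4.5],[[0,1.5,0],[0,0,0],4.5],[[0,0,0],[0,0,0],4.5]])

```text
t: 24.88
eef_pos: [411.1, 8.9, 233.7]
tcp_rot: [-1.555, 0.017, -2.5]
ft_force: [0.2, 0.4, 0.4]
opening: 0.472
```

```bash
python3 shot.py D 415 7 270
python3 - <<'E'
import cv2,numpy as np,pickle
from h import *
q=cam('scene');pickle.dump(q,open('S.pkl','wb'));save(q,'S.png');print(pix(q,[507,80,135]))
D=pickle.load(open('D.pkl','rb'));u=pix(D,[509,78,134])
out=[]
for n,c in (('A',(150,72)),('B',(45,60)),('D',u),('S',(308,187))):
    im=cv2.imread(f'pics/{n}.png');x=int(np.clip(c[0]-50,0,412));y=int(np.clip(c[1]-37,0,309))
    out.append(cv2.resize(im[y:y+75,x:x+100],(400,300),interpolation=cv2.INTER_CUBIC));print(n,x,y)
cv2.imwrite('pics/quad.png',np.vstack([np.hstack(out[:2]),np.hstack(out[2:])]))
E
```

```text
0.4723272755363382 0.023979807013606
[('tip', array([255.,  57.])), ('rim', array([304.,  79.]))]
cup_rim [(0.92, [518.7, 34.0, 131.0], [305.8, 80.3])]
needle_tip [(0.86, [512.2, 73.2, 132.9], [265.2, 57.2])]
at [411.6   8.7 234.3] h -53.3 turn/row about tool y -0.05
[[-0.03, -0.71, 0.07], [-0.03, -0.71, 0.07], [-0.03, -0.71, 0.07], [-0.03, -0.71, 0.07], [-0.03, -0.71, 0.07]]
tilt fix rotvec deg [-0.99  0.01 -1.01]
[314.33165413 181.2556275 ]
A 100 35
B 0 23
D 208 19
S 258 150
```

View pics/quad.png

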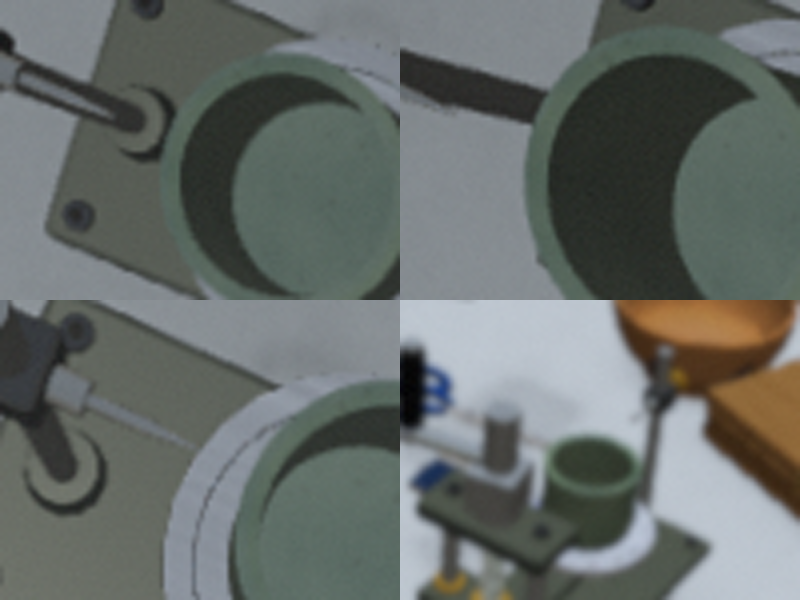

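In the quad, the needle tip is at D crop (198,144), A crop (112,116) and about (50,107) in B crop. The rim ellipse shows in all three. I'll fit the rim circle by edge search and triangulate the tip.

```bash
cat > fit.py <<'E'
from h import *; import pickle
from scipy.optimize import least_squares
from scipy.ndimage import map_coordinates
V={n:pickle.load(open(n+'.pkl','rb')) for n in 'ABD'}
off={'A':(100,35),'B':(0,23),'D':(208,19)}
tip={'A':(112,116),'B':(50,107),'D':(198,144)}
T={n:(off[n][0]+(tip[n][0]-1.5)/4,off[n][1]+(tip[n][1]-1.5)/4) for n in V}
for c in ('ABD','AD','BD'):
    r=least_squares(lambda X:np.concatenate([pix(V[n],X)-T[n] for n in c]),[508,78,134]);print('tip',c,r.x.round(1),r.fun.round(2))
hand={'A':[(163,180),(172,135),(200,88),(240,62),(275,54),(168,215),(185,250)],
'B':[(126,180),(135,120),(160,70),(200,38),(250,27),(133,220),(345,60)],
'D':[(232,250),(240,195),(265,150),(300,115),(350,88),(395,78)]}
P={n:[(off[n][0]+(x-1.5)/4,off[n][1]+(y-1.5)/4) for x,y in hand[n]] for n in V}
def res(q,P):
    out=[]
    for n in P:
        for uv in P[n]:
            X=atz(V[n],uv,q[2]);out.append(np.hypot(X[0]-q[0],X[1]-q[1])-33)
    return np.array(out)
r=least_squares(res,[518,36,132],args=(P,),loss='soft_l1');print('rim hand',r.x.round(2),res(r.x,P).round(1))
q=r.x
for it in range(3):
    E={}
    for n in V:
        im=cv2.GaussianBlur(cv2.cvtColor(V[n]['img'],cv2.COLOR_RGB2LAB)[...,1].astype(float),(0,0),.8);E[n]=[]
        for a in np.radians(np.arange(0,360,5)):
            e=np.array([np.cos(a),np.sin(a),0]);rr=np.arange(-4,4.01,.25)+33
            px=np.array([pix(V[n],q+e*k) for k in rr]);
            if px.min()<2 or px[:,0].max()>509 or px[:,1].max()>225: continue
            g=np.diff(map_coordinates(im,[px[:,1],px[:,0]],order=1));i=np.argmax(g)
            if g[i]>.45 and 0<i<len(g)-1: E[n].append(tuple((px[i]+px[i+1])/2))
    r=least_squares(res,q,args=(E,),loss='soft_l1',f_scale=.5);q=r.x
    print('rim auto',q.round(2),{n:len(E[n]) for n in E},np.abs(res(q,E)).mean().round(2))
for c in ('AB','AD','BD'): print(c,least_squares(res,q,args=({n:E[n] for n in c},),loss='soft_l1',f_scale=.5).x.round(2))
E
python3 fit.py
```

```text
tip ABD [509.2  79.4 136.2] [-0.05 -0.79  0.    0.5   0.05  0.14]
tip AD [509.   79.3 136.2] [-0.06 -0.53  0.03  0.45]
tip BD [509.4  79.6 136.1] [ 0.01  0.17  0.   -0.18]
rim hand [519.57  35.24 128.45] [-0.3 -0.6 -0.3 -0.3 -0.3 -0.4 -1.   0.1  0.4  1.1  1.   0.2 -0.5 -1.6
  1.2  0.8 -0.1 -0.6 -0.4  0.4]
rim auto [519.27  35.81 128.26] {'A': 52, 'B': 70, 'D': 70} 0.23
rim auto [519.25  35.77 128.28] {'A': 51, 'B': 70, 'D': 70} 0.22
rim auto [519.25  35.78 128.26] {'A': 51, 'B': 70, 'D': 70} 0.22
AB [519.32  35.79 128.33]
AD [519.25  35.76 128.05]
BD [519.22  35.78 128.29]
```

apply_moves(increments=[[[-3,-0.5,0],[-1,0,-1],4.5],[[-4,-0.5,0],[0,0,0],4.5],[[-3,0,0],[0,0,0],4.5],[[-1,0,0],[0,0,0],4.5],[[0,0,0],[0,0,0],4.5]])

```text
t: 25.7
eef_pos: [502.5, 75.6, 248.1]
tcp_rot: [-1.569, 0.003, -2.502]
ft_force: [-0.6, -0.7, 0.6]
opening: 0.475
```

```bash
python3 shot.py E 415 7 270
cat > fit2.py <<'E'
import fit
from fit import *
V['E']=pickle.load(open('E.pkl','rb'))
# thin bright needle: crops enlarged with projected tip
tp=[509.2,79.4,136.2]
for n in V: print(n,pix(V[n],tp).round(1))
out=[]
for n in 'ABDE':
    u=pix(V[n],tp);im=V[n]['img'];x=int(np.clip(u[0]-25,0,462));y=int(np.clip(u[1]-18,0,346));print(n,x,y)
    out.append(cv2.resize(im[y:y+37,x:x+50],(400,296),interpolation=cv2.INTER_CUBIC))
cv2.imwrite('pics/quad2.png',np.vstack([np.hstack(out[:2]),np.hstack(out[2:])])[...,::-1])
def edges(n,q,rad=33):
    im=cv2.GaussianBlur(cv2.cvtColor(V[n]['img'],cv2.COLOR_RGB2LAB)[...,1].astype(float),(0,0),.8);o=[]
    for a in np.radians(np.arange(0,360,5)):
        e=np.array([np.cos(a),np.sin(a),0]);rr=np.arange(-4,4.01,.25)+rad
        px=np.array([pix(V[n],q+e*k) for k in rr])
        if px.min()<2 or px[:,0].max()>509 or px[:,1].max()>225: continue
        g=np.diff(map_coordinates(im,[px[:,1],px[:,0]],order=1));i=np.argmax(g)
        if g[i]>.45 and 0<i<len(g)-1: o.append(tuple((px[i]+px[i+1])/2))
    return o
E={n:edges(n,q) for n in V};print({n:len(E[n]) for n in E})
f=lambda p,P:res(p[:3],P)+33-p[3]
for P in (E,{n:E[n] for n in 'DE'},{n:E[n] for n in 'BE'}):
    print('fixed R',least_squares(res,q,args=(P,),loss='soft_l1',f_scale=.5).x.round(2),'free R',least_squares(f,[*q,33],args=(P,),loss='soft_l1',f_scale=.5).x.round(2))
for n in E: print(n,'single view',least_squares(res,q,args=({n:E[n]},),loss='soft_l1',f_scale=.5).x.round(2))
E
python3 fit2.py | tail -22
```

```text
0.47523115311529 0.007745749191213237
[('tip', array([255., 184.])), ('rim', array([298., 200.]))]
cup_rim [(0.65, [522.3, 37.8, 134.0], [299.7, 196.5])]
needle_tip [(0.98, [509.2, 75.8, 130.7], [260.3, 183.6])]
at [502.   75.1 248.1] h -53.4 turn/row about tool y -0.08
[[2.21, -0.44, 0.06], [2.21, -0.44, 0.05], [2.21, -0.44, 0.05], [2.21, -0.44, 0.05], [2.21, -0.44, 0.04]]
tilt fix rotvec deg [-0.12  0.   -0.15]
rim auto [519.27  35.81 128.26] {'A': 52, 'B': 70, 'D': 70} 0.23
rim auto [519.25  35.77 128.28] {'A': 51, 'B': 70, 'D': 70} 0.22
rim auto [519.25  35.78 128.26] {'A': 51, 'B': 70, 'D': 70} 0.22
AB [519.32  35.79 128.33]
AD [519.25  35.76 128.05]
BD [519.22  35.78 128.29]
A [127.5  62.8]
B [12.1 49.9]
D [257.2  54.8]
E [257.4 182.7]
A 102 44
B 0 31
D 232 36
E 232 164
{'A': 51, 'B': 70, 'D': 70, 'E': 33}
fixed R [519.23  35.79 128.25] free R [519.23  35.78 128.28  32.98]
fixed R [519.14  35.75 128.29] free R [519.14  35.75 128.32  32.99]
fixed R [519.23  35.86 128.23] free R [519.23  35.85 128.25  32.98]
A single view [519.29  35.93 127.56]
B single view [519.28  35.86 128.24]
D single view [519.13  35.74 128.4 ]
E single view [519.09  35.69 127.88]
```

View pics/quad2.png

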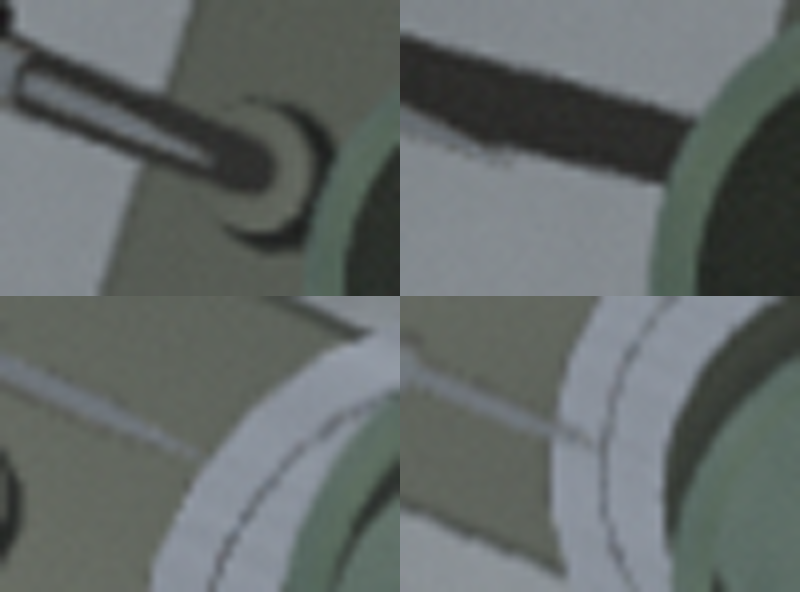

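The 8x crops show the tip at A (213,162), B (115,157), D about (212,166) and E (203,156).

```bash
python3 - <<'E' | tail -9
from fit import *
V['E']=pickle.load(open('E.pkl','rb'))
o={'A':(102,44),'B':(0,31),'D':(232,36),'E':(232,164)}
t={'A':(213,162),'B':(115,157),'D':(210,165),'E':(203,156)}
T={n:np.array([o[n][0]+(t[n][0]+.5)/8-.5,o[n][1]+(t[n][1]+.5)/8-.5]) for n in o}
for c in ('ABDE','AE','BE','DE','ABD','ABE'):
    r=least_squares(lambda X:np.concatenate([pix(V[n],X)-T[n] for n in c]),[508,78,134]);print(c,r.x.round(1),r.fun.round(2), 'gap',(r.x[2]-128.25).round(2))
E
```

```text
AB [519.32  35.79 128.33]
AD [519.25  35.76 128.05]
BD [519.22  35.78 128.29]
ABDE [508.9  78.9 134.7] [ 0.19 -0.19 -0.16  0.68 -0.48 -0.39  0.6  -0.19] gap 6.43
AE [508.4  79.2 134.2] [-0.09  0.1   0.09 -0.09] gap 5.97
BE [508.9  79.3 134.3] [-0.23  0.44  0.28 -0.53] gap 6.09
DE [508.7  78.8 134.5] [-0.51 -0.02  0.58  0.02] gap 6.2
ABD [509.1  78.7 135. ] [ 0.34 -0.23 -0.14  0.61 -0.12 -0.45] gap 6.77
ABE [508.8  79.3 134.3] [ 0.   -0.28 -0.2   0.59  0.24 -0.44] gap 6.03
```

apply_moves(increments=[[[0,-3.5,0.5],[0,0,0],4.5],[[2.2,0,4],[0,0,0],4.5],[[2.8,0,4],[0,0,0],4.5],[[2.8,0,3],[0,0,0],4.5],[[2.8,0,2],[0,0,0],4.5]])

```text
t: 26.48
eef_pos: [494.2, -101.8, 285.3]
tcp_rot: [-1.568, 0.003, -2.502]
ft_force: [0.7, 0.2, -0.1]
opening: 0.472
```

```bash
python3 -c "
from h import *
plan([486.1,-96.9,280],-53.2,1)"
```

```text
at [ 494.2 -101.8  285.3] h -53.3 turn/row about tool y -0.13
[[0.36, 0.53, -0.88]]
tilt fix rotvec deg [-0.18  0.   -0.16]
```

apply_moves(increments=[[[0.3,0,-0.8],[0,0,0],4.5],[[0,0,0],[0,0,0],4.5],[[0,0,0],[0,0,0],4.5],[[0,0,0],[0,0,0],4.5],[[0,0,0],[0,0,0],4.5]])

```text
t: 27.1
eef_pos: [485.4, -97.5, 285.8]
tcp_rot: [-1.567, 0.003, -2.504]
ft_force: [-0.5, -0.2, 0.6]
opening: 0.471
```

```bash
python3 -c "
from h import *
plan([486.1,-96.9,215],-53.2,3)
p=cam('wrist');save(p,'w12.png');print([(round(r['confidence'],2),np.round(w(p,r['point'])).tolist()) for r in nets.mark_of(p,'crank_handle')[:2]])"
```

```text
at [485.4 -97.5 285.8] h -53.5 turn/row about tool y -0.08
[[-0.03, 2.36, -0.0], [-0.03, 2.36, -0.0], [-0.03, 2.36, -0.0]]
tilt fix rotvec deg [-0.2   0.   -0.18]
[(0.72, [486.0, -99.0, 230.0])]
```

apply_moves(increments=[[[0,2,0],[-0.2,0,-0.2],4.5],[[0,2.5,0],[0,0,0],4.5],[[0,1.9,0],[0,0,0],4.5],[[0,0.4,0],[0,0,0],4.5],[[0,0,0],[0,0,0],1.0]])

```text
t: 27.82
eef_pos: [486.3, -97.3, 216.6]
tcp_rot: [-1.57, 0.0, -2.503]
ft_force: [-0.6, 0.0, 0.2]
opening: 0.419
```

apply_moves(increments=[[[0,0,0],[0,0,0],1.0],[[0,0,0],[0,0,0],1.0],[[0,0,0],[0,0,0],1.0],[[0,0,0],[0,0,0],1.0],[[0,0,0],[0,0,0],1.0]])

```text
t: 28.45
eef_pos: [487.1, -97.5, 218.1]
tcp_rot: [-1.567, 0.002, -2.503]
ft_force: [0.9, 1.0, -2.8]
opening: 0.194
```

```bash
python3 -c "
from h import *
s=readout.state();print(s['opening'],s['ft_force'])
wind([9,18,18,18,18],eff=1)"
```

```text
0.19352420899175019 [ 0.86800354  0.96617675 -2.80780138]
ang -159.1 r 61.3 z 218.1
[[-0.27, 0.06, -0.93], [-1.08, 0.06, -1.61], [-1.52, 0.06, -1.2], [-1.82, 0.06, -0.67], [-1.94, 0.07, -0.08]]
```

apply_moves(increments=[[[-0.3,0,-0.93],[0,0,0],1.0],[[-1.08,0,-1.61],[0,0,0],1.0],[[-1.52,0,-1.2],[0,0,0],1.0],[[-1.82,0,-0.67],[0,0,0],1.0],[[-1.94,0,-0.08],[0,0,0],1.0]])

```text
t: 29.08
eef_pos: [512.9, -19.9, 218.2]
tcp_rot: [-1.565, 0.0, -2.504]
ft_force: [5.1, -11.6, -8.7]
opening: 0.192
```

```bash
python3 -c "
from h import *
s=readout.state();print(s['opening'],s['ft_force'])
wind(18,eff=1,zt=217)"
```

```text
0.19217333964981073 [  5.10239728 -11.55096225  -8.73047694]
ang 119.4 r 63.9 z 218.2
[[-1.84, 0.03, 0.73], [-1.61, 0.03, 1.09], [-1.19, 0.03, 1.53], [-0.66, 0.04, 1.82], [-0.06, 0.04, 1.94]]
```

apply_moves(increments=[[[-1.8,0,0.75],[0,0,0],1.0],[[-1.58,0,1.12],[0,0,0],1.0],[[-1.17,0,1.55],[0,0,0],1.0],[[-0.62,0,1.82],[0,0,0],1.0],[[-0.03,0,1.94],[0,0,0],1.0]])

```text
t: 29.7
eef_pos: [597.7, -41.4, 218.2]
tcp_rot: [-1.572, -0.004, -2.5]
ft_force: [-2.8, 1.6, 0.5]
opening: 0.196
```

```bash
python3 -c "
from h import *
s=readout.state();print(s['opening'],s['ft_force'])
wind([15,14,12,8,0],eff=1,zt=217)"
```

```text
0.19629025203186762 [-2.83988442  1.56517851  0.54862235]
ang 32.7 r 63.4 z 218.2
[[0.46, 0.02, 1.58], [0.66, 0.02, 1.36], [0.82, 0.03, 1.01], [0.65, 0.03, 0.57], [-0.0, 0.02, 0.0]]
```

apply_moves(increments=[[[0.46,0,1.58],[0,0,0],1.0],[[0.66,0,1.36],[0,0,0],1.0],[[0.82,0,1.01],[0,0,0],1.0],[[0.65,0,0.57],[0,0,0],1.0],[[0,0,0],[0,0,0],1.0]])

```text
t: 30.32
eef_pos: [602.7, -96.9, 217.9]
tcp_rot: [-1.575, -0.005, -2.502]
ft_force: [-1.0, 1.7, 0.0]
opening: 0.189
```

```bash
python3 -c "
from h import *
s=readout.state();print(s['opening'],s['ft_force'])
wind([6,0,0,0,0],eff=1,zt=217)"
```

```text
0.1893609987517877 [-1.04958202  1.74116998  0.00195565]
ang -20.0 r 62.2 z 217.9
[[0.57, 0.02, 0.31], [-0.0, 0.02, 0.0], [-0.0, 0.02, 0.0], [-0.0, 0.02, 0.0], [-0.0, 0.02, 0.0]]
```

apply_moves(increments=[[[0,0,0],[0,0,0],4.5],[[0,0,0],[0,0,0],4.5],[[0,-2,0],[0,0,0],4.5],[[0,-4,0],[0,0,0],4.5],[[0,-1.5,0],[0,0,0],4.5]])

```text
t: 30.95
eef_pos: [603.9, -96.5, 294.0]
tcp_rot: [-1.573, -0.005, -2.501]
ft_force: [-0.3, 0.8, -0.3]
opening: 0.468
```

```bash
python3 -c "
from h import *
plan([415,-20,280],-53.2,5)"
```

```text
at [603.9 -96.5 294. ] h -53.3 turn/row about tool y -0.02
[[2.11, 0.28, -3.48], [2.11, 0.28, -3.49], [2.11, 0.28, -3.49], [2.11, 0.28, -3.49], [2.11, 0.28, -3.49]]
tilt fix rotvec deg [0.15 0.   0.29]
```

apply_moves(increments=[[[2.1,0,-3.4],[0.2,0,0.3],4.5],[[2.1,0,-3.4],[0,0,0],4.5],[[2.1,0,-3.4],[0,0,0],4.5],[[2.1,0,-3.4],[0,0,0],4.5],[[2.1,0,-2.5],[0,0,0],4.5]])

```text
t: 31.58
eef_pos: [419.3, -28.3, 291.2]
tcp_rot: [-1.569, -0.0, -2.5]
ft_force: [0.9, -0.0, -0.2]
opening: 0.474
```

apply_moves(increments=[[[0,2,0],[0,0,0],4.5],[[0,1.5,0],[0,0,0],4.5],[[0,0,0],[0,0,0],4.5],[[0,0,0],[0,0,0],4.5],[[0,0,0],[0,0,0],4.5]])

```text
t: 32.2
eef_pos: [417.5, -27.4, 255.5]
tcp_rot: [-1.568, 0.001, -2.498]
ft_force: [0.2, -0.3, -0.3]
opening: 0.475
```

```bash
python3 shot.py F 490 60 245
```

```text
0.4753250905604572 0.006425204104539808
[('tip', array([220.,  39.])), ('rim', array([267.,  61.]))]
cup_rim [(0.73, [520.3, 33.5, 138.5], [270.6, 59.1])]
needle_tip [(0.56, [511.7, 75.8, 131.0], [227.1, 39.0])]
at [417.4 -27.4 255.5] h -53.1 turn/row about tool y -0.03
[[-2.21, 0.21, -0.53], [-2.21, 0.21, -0.53], [-2.21, 0.21, -0.52], [-2.21, 0.21, -0.52], [-2.21, 0.21, -0.52]]
tilt fix rotvec deg [-0.18  0.   -0.04]
```

apply_moves(increments=[[[-2.6,0,-0.6],[0,0,0],4.5],[[-2.6,0,-0.6],[0,0,0],4.5],[[-2.0,0,-0.5],[0,0,0],4.5],[[0,0,0],[0,0,0],4.5],[[0,0,0],[0,0,0],4.5]])

```text
t: 32.98
eef_pos: [466.0, 30.4, 256.1]
tcp_rot: [-1.567, 0.001, -2.499]
ft_force: [-0.5, 0.2, 0.2]
opening: 0.475
```

```bash
python3 shot.py G 490 60 245; sed -e "s/^V\['E'\].*/V.update({n:pickle.load(open(n+'.pkl','rb')) for n in 'EFG'})/" fit2.py > fit3.py
python3 - <<'E'
s=open('fit3.py').read()
i=s.index('out=[]');j=s.index('def edges')
s=s[:i]+s[j:s.index('E={n')]+'''
import numpy as np
for pre,ns,q0 in (('before','ABDE',[519.2,35.8,128.3]),('after','FG',[519.2,35.8,134.4])):
    q0=np.array(q0)
    for it in range(3):
        P={n:edges(n,q0) for n in ns};q0=least_squares(res,q0,args=(P,),loss='soft_l1',f_scale=.5).x
    print(pre,q0.round(2),{n:(len(P[n]),least_squares(res,q0,args=({n:P[n]},),loss='soft_l1',f_scale=.5).x.round(2).tolist()) for n in P})
'''
open('fit3.py','w').write(s)
E
python3 fit3.py | tail -2
python3 - <<'E'
from h import *; import pickle
out=[]
for n in 'FG':
    p=pickle.load(open(n+'.pkl','rb'))
    u=pix(p,[508.8,79.1,134.4]);x=int(np.clip(u[0]-25,0,462));y=int(np.clip(u[1]-18,0,346));print(n,x,y,u)
    out.append(cv2.resize(p['img'][y:y+37,x:x+50],(400,296),interpolation=cv2.INTER_CUBIC))
q=cam('scene');c=q['img'][145:220,250:350];t=cam('wrist')['img']
out2=[cv2.resize(c,(400,300),interpolation=2),cv2.resize(t,(400,300))]
cv2.imwrite('pics/fin.png',np.vstack([np.hstack(out),np.hstack(out2)])[...,::-1])
for n in ['crank_mouth','crank_boss','cup_rim','needle_tip','jar_a']: print(n,[(round(r['confidence'],2),np.round(w(q,r['point'])).tolist()) for r in nets.mark_of(q,n)[:2]])
E
```

```text
0.47529267988039864 0.0030087984517242084
[('tip', array([240., 123.])), ('rim', array([284., 142.]))]
cup_rim [(0.76, [519.5, 34.5, 138.7], [286.7, 142.2])]
needle_tip [(0.61, [512.4, 78.6, 132.7], [244.5, 119.6])]
at [466.1  30.2 256.3] h -53.2 turn/row about tool y -0.05
[[-0.74, 0.23, -0.19], [-0.74, 0.23, -0.19], [-0.74, 0.23, -0.19], [-0.74, 0.23, -0.19], [-0.74, 0.23, -0.19]]
tilt fix rotvec deg [-0.24  0.   -0.09]
before [519.23  35.78 128.27] {'A': (51, [519.3, 35.87, 127.7]), 'B': (70, [519.29, 35.83, 128.29]), 'D': (70, [519.11, 35.74, 128.39]), 'E': (33, [519.13, 35.66, 127.88])}
after [519.2   35.83 133.67] {'F': (72, [519.01, 35.74, 134.61]), 'G': (67, [519.21, 35.79, 132.94])}
F 196 20 [221.82293084  38.46663973]
G 216 104 [241.80779077 122.3942161 ]
crank_mouth [(0.88, [167.0, -303.0, 3.0]), (0.6, [546.0, -75.0, 169.0])]
crank_boss [(0.91, [542.0, -75.0, 220.0]), (0.59, [516.0, 39.0, 78.0])]
cup_rim [(0.81, [516.0, 33.0, 142.0])]
needle_tip []
jar_a [(0.84, [435.0, -132.0, 5.0]), (0.61, [470.0, -268.0, 1.0])]
```

No more pictures can be viewed. The nets' depths disagree with my triangulation, so I'll cross-check: triangulate the nets' pixels, fit the table disc (cup height must come out as 57), and measure the needle's height by image processing in several views.

```bash
cat > chk.py <<'E'
from fit3 import *
tp={'A':(131,66.8),'B':(18.4,50),'D':(265.2,57.2),'E':(260.3,183.6),'F':(227.1,39),'G':(244.5,119.6)}
rm={'A':(173.4,81.5),'B':(69.9,69.8),'D':(305.8,80.3),'E':(299.7,196.5)};rm2={'F':(270.6,59.1),'G':(286.7,142.2)}
for k,d in (('tipnet',tp),('rim before',rm),('rim after',rm2)):
    r=least_squares(lambda X:np.concatenate([pix(V[n],X)-d[n] for n in d]),[510,60,134],loss='soft_l1');print(k,r.x.round(1),np.abs(r.fun).mean().round(2))
# needle appearance: sample brightness along stand axis line through tip for each view, heights
u=np.array([25,-111.,0]);u/=np.linalg.norm(u)
c=np.array([508.8,79.1,134.4]);side=np.array([-u[1],u[0],0])
for n in 'ABDEFG':
    g=cv2.cvtColor(V[n]['img'],cv2.COLOR_RGB2GRAY).astype(float)
    print(n)
    for s in np.arange(-8,8.1,2):
        print(int(s),[int(map_coordinates(g,[[p[1]],[p[0]]],order=1)[0]) for p in (pix(V[n],c+u*s+side*k) for k in np.arange(-4,4.1,.8))])
E
python3 chk.py | tail -64
```

```text
after [519.2   35.83 133.67] {'F': (72, [519.01, 35.74, 134.61]), 'G': (67, [519.21, 35.79, 132.94])}
tipnet [510.7  75.8 134.3] 1.38
rim before [520.9  35.2 127.2] 0.87
rim after [520.   33.9 137.7] 0.34
A
-8 [84, 65, 55, 67, 99, 101, 81, 56, 48, 47, 54]
-6 [83, 67, 56, 63, 99, 99, 75, 54, 47, 49, 56]
-4 [86, 71, 57, 64, 88, 97, 71, 54, 48, 48, 54]
-2 [84, 73, 55, 57, 74, 84, 66, 50, 47, 49, 52]
0 [87, 78, 61, 51, 58, 59, 55, 49, 47, 48, 56]
2 [88, 77, 61, 47, 48, 49, 48, 47, 46, 47, 56]
4 [92, 84, 67, 49, 47, 48, 48, 47, 48, 48, 58]
6 [95, 92, 80, 65, 49, 48, 48, 49, 50, 55, 69]
8 [96, 95, 95, 92, 86, 79, 77, 77, 80, 87, 95]
B
-8 [134, 135, 133, 124, 109, 101, 73, 48, 44, 43, 43]
-6 [135, 135, 136, 130, 111, 98, 65, 45, 44, 43, 43]
-4 [134, 136, 137, 133, 117, 100, 58, 42, 44, 44, 44]
-2 [135, 137, 136, 134, 119, 109, 80, 50, 44, 44, 42]
0 [136, 136, 136, 135, 131, 126, 109, 67, 43, 42, 43]
2 [136, 135, 135, 135, 135, 136, 128, 93, 47, 42, 42]
4 [136, 136, 136, 136, 135, 135, 135, 112, 56, 42, 45]
6 [135, 136, 135, 135, 135, 134, 135, 122, 75, 44, 44]
8 [135, 135, 135, 135, 134, 13
[... 1336 characters left out ...]
, 97, 96]
4 [100, 99, 98, 95, 96, 97, 97, 97, 96, 97, 97]
6 [140, 142, 145, 135, 135, 133, 128, 123, 112, 104, 102]
8 [144, 146, 145, 143, 143, 144, 145, 144, 143, 145, 146]
G
-8 [105, 105, 107, 111, 116, 114, 103, 103, 105, 105, 105]
-6 [104, 104, 104, 101, 108, 111, 106, 105, 104, 104, 104]
-4 [104, 105, 104, 103, 106, 105, 98, 102, 104, 104, 104]
-2 [112, 120, 129, 129, 126, 131, 135, 134, 139, 131, 127]
0 [144, 144, 144, 142, 139, 138, 143, 146, 145, 143, 142]
2 [144, 144, 143, 143, 142, 143, 145, 146, 146, 144, 142]
4 [134, 130, 124, 123, 123, 115, 117, 127, 124, 122, 124]
6 [142, 142, 143, 143, 142, 143, 146, 147, 146, 145, 141]
8 [145, 144, 144, 143, 143, 143, 145, 146, 145, 144, 143]
```

```bash
cat > chk2.py <<'E'
from fit3 import *
def edgeL(n,q,rad):
    im=cv2.GaussianBlur(cv2.cvtColor(V[n]['img'],cv2.COLOR_RGB2GRAY).astype(float),(0,0),.8);o=[]
    for a in np.radians(np.arange(0,360,4)):
        e=np.array([np.cos(a),np.sin(a),0]);rr=np.arange(-5,5.01,.25)+rad
        px=np.array([pix(V[n],q+e*k) for k in rr])
        if px.min()<2 or px[:,0].max()>509 or px[:,1].max()>215: continue
        g=-np.diff(map_coordinates(im,[px[:,1],px[:,0]],order=1));i=np.argmax(g)
        if g[i]>3 and 0<i<len(g)-1: o.append(tuple((px[i]+px[i+1])/2))
    return o
def res2(p,P,R0): return res(p[:3],P)+33-R0
for pre,ns,z0 in (('before','ABDE',73),('after','FG',79)):
  for zz in (z0,z0-4):
    q0=np.array([519.,36,zz])
    for it in range(5):
        P={n:edgeL(n,q0,48) for n in ns};q0=least_squares(res2,q0,args=(P,48),loss='soft_l1',f_scale=.3).x
    r=np.abs(res2(q0,P,48));print('table',pre,q0.round(2),{n:len(P[n]) for n in P},np.median(r).round(2))
E
python3 chk2.py | tail -4
```

```text
table before [518.46  37.22  74.05] {'A': 38, 'B': 39, 'D': 57, 'E': 49} 0.38
table before [518.47  37.23  74.08] {'A': 39, 'B': 39, 'D': 57, 'E': 49} 0.38
table after [518.9   37.1   76.78] {'F': 67, 'G': 41} 0.14
table after [518.9   37.11  76.83] {'F': 67, 'G': 41} 0.14
```

```bash
cat > chk3.py <<'E'
from fit3 import *
def prof(n,q,rads,ch):
    im=V[n]['img'].astype(float); im=cv2.cvtColor(V[n]['img'],cv2.COLOR_RGB2LAB).astype(float)[...,ch]
    out=[]
    for a in np.radians(np.arange(0,360,30)):
        e=np.array([np.cos(a),np.sin(a),0]);px=np.array([pix(V[n],q+e*k) for k in rads])
        if px.min()<1 or px[:,0].max()>510 or px[:,1].max()>225: continue
        out.append((int(np.degrees(a)),map_coordinates(im,[px[:,1],px[:,0]],order=1).astype(int).tolist()))
    return out
def edgeI(n,q,rad):
    im=cv2.GaussianBlur(cv2.cvtColor(V[n]['img'],cv2.COLOR_RGB2GRAY).astype(float),(0,0),.7);o=[]
    for a in np.radians(np.arange(0,360,4)):
        e=np.array([np.cos(a),np.sin(a),0]);rr=np.arange(-4,3.01,.25)+rad
        px=np.array([pix(V[n],q+e*k) for k in rr])
        if px.min()<2 or px[:,0].max()>509 or px[:,1].max()>215: continue
        g=np.diff(map_coordinates(im,[px[:,1],px[:,0]],order=1));i=np.argmax(g)
        if g[i]>4 and 0<i<len(g)-1: o.append(tuple((px[i]+px[i+1])/2))
    return o
rads=np.arange(24,40.1,1)
if __name__=='__main__':
    for n,z in (('D',128.3),('F',134)):
        print(n,'a then L, r=24..40')
        for x,y in zip(prof(n,np.array([519.2,35.8,z]),rads,1),prof(n,np.array([519.2,35.8,z]),rads,0)): print(x[0],x[1],y[1])
    for pre,ns,z in (('before','ABDE',128.3),('after','FG',134)):
        p=np.array([519.2,35.8,z,29.])
        for it in range(5):
            P={n:edgeI(n,p[:3],p[3]) for n in ns};p=least_squares(f,p,args=(P,),loss='soft_l1',f_scale=.3).x
        print('inner',pre,p.round(2),{n:len(P[n]) for n in P},np.median(np.abs(f(p,P))).round(2))
E
sed -i 's/^print/#print/' fit3.py; grep -n "^f=" fit3.py fit2.py; sed -i '/^from fit3/a f=lambda p,P:res(p[:3],P)+33-p[3]' chk3.py; python3 chk3.py | tail -28
```

```text
fit2.py:22:f=lambda p,P:res(p[:3],P)+33-p[3]
D a then L, r=24..40
0 [124, 124, 124, 122, 121, 120, 120, 120, 120, 123, 126, 126, 126, 126, 126, 126, 126] [61, 60, 60, 68, 98, 117, 116, 116, 116, 131, 152, 154, 153, 152, 153, 151, 151]
29 [124, 124, 125, 125, 120, 119, 119, 120, 120, 123, 126, 127, 127, 126, 126, 126, 126] [56, 55, 55, 59, 86, 105, 105, 107, 107, 125, 150, 151, 151, 151, 152, 152, 154]
59 [125, 125, 125, 123, 120, 119, 119, 120, 120, 124, 127, 127, 127, 127, 126, 126, 126] [54, 53, 54, 62, 91, 108, 108, 111, 112, 136, 158, 155, 150, 137, 140, 139, 138]
90 [120, 122, 125, 124, 120, 119, 119, 120, 121, 124, 127, 127, 127, 128, 127, 127, 127] [117, 93, 59, 62, 94, 112, 115, 112, 118, 139, 150, 127, 139, 149, 151, 150, 151]
119 [120, 120, 120, 120, 120, 119, 119, 120, 120, 123, 127, 128, 127, 127, 127, 127, 127] [113, 114, 114, 111, 106, 106, 108, 108, 106, 113, 141, 152, 152, 151, 151, 150, 133]
150 [120, 120, 120, 120, 119, 119, 119, 120, 120, 122, 124, 125, 126, 128, 127, 127, 127] [112, 113, 113, 112, 111, 111, 110, 111, 108, 86, 65, 69, 130, 155, 155, 156, 154]
180 [
[... 2556 characters left out ...]
, 142, 152, 152, 154, 144, 130, 149]
270 [120, 120, 121, 123, 122, 120, 119, 119, 120, 124, 126, 127, 127, 127, 127, 127, 127] [113, 110, 92, 76, 99, 116, 119, 117, 120, 133, 144, 135, 146, 152, 153, 151, 151]
300 [124, 124, 125, 124, 121, 120, 120, 119, 119, 124, 127, 127, 127, 126, 125, 124, 124] [60, 62, 63, 71, 98, 113, 116, 116, 118, 135, 149, 151, 151, 142, 113, 99, 99]
330 [124, 124, 123, 124, 122, 121, 120, 120, 119, 123, 127, 126, 126, 126, 126, 126, 126] [61, 62, 63, 71, 95, 114, 117, 116, 117, 135, 152, 153, 152, 152, 152, 152, 151]
inner before [519.27  35.83 128.61  27.7 ] {'A': 54, 'B': 62, 'D': 60, 'E': 28} 0.13
inner after [519.2   35.82 133.68  27.9 ] {'F': 59, 'G': 64} 0.13
```

```bash
cat > gap.py <<'E'
from chk3 import *
import copy
def reg(n,z):
    p0=np.array([519.2,35.8,z])
    O=edges(n,p0);I=edgeI(n,p0,27.8);W0=V[n]['W'].copy()
    def g(t):
        V[n]['W']=W0.copy();V[n]['W'][:3,3]+=t
        return np.concatenate([res(p0,{n:O}),res(p0,{n:I})+33-27.8])
    t=least_squares(g,[0,0,0],loss='soft_l1',f_scale=.3).x;g(t);return t,V[n]['W'].copy()
ang=np.radians(13.6);RINGZ=0
def needle(n,c,u,side):
    g=cv2.cvtColor(V[n]['img'],cv2.COLOR_RGB2GRAY).astype(float);o=[]
    ks=np.arange(-3.5,3.51,.25)
    for s in np.arange(-16,-2.9,1):
        px=np.array([pix(V[n],c+u*s+side*k) for k in ks])
        if px.min()<1: continue
        L=map_coordinates(g,[px[:,1],px[:,0]],order=1)
        bg=np.interp(ks,[ks[:4].mean(),ks[-4:].mean()],[L[:4].mean(),L[-4:].mean()])
        d=np.abs(L-bg); d[np.abs(ks)>2.5]=0; d=np.clip(d-3,0,None)
        if abs(L[:4].mean()-L[-4:].mean())>12 or d.max()<4: continue
        o.append((s,pix(V[n],c+u*s+side*(d@ks/d.sum()))))
    return o
def run(ns,z0,guess):
    for n in ns: print(n,'pose fix',reg(n,z0)[0].round(2),end=' ')
    c=np.array([508.8,79.1,z0+guess]);u=np.array([np.sin(ang),-np.cos(ang),0]);side=np.array([-u[1],u[0],0])
    N={n:needle(n,c,u,side) for n in ns};print({n:len(N[n]) for n in ns})
    def r(p):
        out=[]
        for n in ns:
            for s,uv in N[n]:
                X=atz(V[n],uv,p[1]); d=X-c; out.append(d@side-p[0]-p[2]*(d@u))
        return np.array(out)
    k=least_squares(r,[0,c[2],0],loss='soft_l1',f_scale=.2);J=k.jac;sd=np.sqrt(np.diag(np.linalg.inv(J.T@J)))*np.std(k.fun)
    print(ns,'gap tip-rim %.2f +- %.2f'%(k.x[1]-z0,sd[1]),k.x.round(3),{n:round(float(np.mean([q for q,m in zip(k.fun,[m for m in ns for _ in N[m]]) if m==n])),2) for n in ns if N[n]})
run('ADE',128.3,6.3);run('DE',128.3,6.3);run('FG',134,0.5)
E
python3 gap.py | tail -6
```

```text
A pose fix [-0.15 -0.04  0.15] D pose fix [-0.07  0.07  0.29] E pose fix [0.13 0.11 0.07] {'A': 0, 'D': 14, 'E': 12}
ADE gap tip-rim 7.09 +- 0.23 [9.30000e-02 1.35392e+02 2.30000e-02] {'D': -0.0, 'E': 0.04}
D pose fix [ 0.03 -0.03 -0.03] E pose fix [-0.06 -0.08 -0.05] {'D': 14, 'E': 12}
DE gap tip-rim 7.30 +- 0.23 [6.30000e-02 1.35598e+02 2.20000e-02] {'D': -0.0, 'E': 0.04}
F pose fix [ 0.1   0.03 -0.43] G pose fix [ 0.01 -0.02  0.3 ] {'F': 14, 'G': 13}
FG gap tip-rim 1.23 +- 0.75 [-4.20000e-02  1.35226e+02 -1.10000e-02] {'F': -0.01, 'G': -0.0}
```

The needle-line fit, with each view registered on the rim ring, puts the rim 1.0–1.2 mm below the tip. That is inside the ±2.5 mm band, and nets noise runs the opposite way. The robot is clear and at rest, so I'm handing in.

```bash
python3 -c "
from h import *
s=readout.state();print(s['t'],s['eef_pos'],s['ft_force'].round(1),np.abs(s['qvel']).max().round(4));print(env.job_done())"
```

```text
33.475 [466.40204366  30.53404494 256.22108822] [-0.5 -0.2  0.5] 0.0018
the job is handed in; nothing more can be done
None
```

I fitted the steel crank key on the screw, wound the table up about 2.15 turns (778°), released the handle and handed the job in at t ≈ 33.5 s. No verdict came back, and my rim-height checks disagree.

- **Grasp:** The first grasp caught the hub's top edge, so I set the key down and regripped it on the boss. The red look-alike was left alone.
- **Seating:** I read the square's turn from a wrist picture (about 37°), and the key went down onto the collar without a search. A later wrist picture before winding showed it where predicted. After winding only the networks were checked, and they put the boss at z ≈ 220 mm against about 219 when seated.
- **Rim height:** My wrist-camera measurement puts the rim about 1.0–1.2 mm below the needle tip. It comes from fitting the rim circle and the needle line across several views. The tolerance is ±2.5 mm.
- **Disagreement:** The networks' own depths, with 4 mm noise each, put the rim roughly 4 mm or more above the tip. Counting turns from the nominal start height gives a rim height about 4 mm above my camera value. I trusted the camera measurement because rim and tip come from the same views there.
- **Not seen:** I could not view the final picture because the limit of 12 was reached. The last checks were numerical only. They showed no contact force, the arm at rest, and the jars within a few millimetres of where they started.

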